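Warm the cups for today's tea

TASK

First clear the sugar tin off the warming plate onto the blue-edged round trivet and stand every cup from the bamboo drying mat upright on the steel plate, all with their feet wholly on. Then set the dial needle on the mark of the same colour as the tea canister on the round cork coaster: the dial has play, so first wind the needle back (anticlockwise) to well below that mark, at least one scale division (0.2 rad), and come up to it clockwise only, leaving the play taken up. Last of all push the toggle switch fully over to on, with every cup still standing on the plate and the tin on the trivet; leave the canisters and the spoon caddy where they are.

Things in the scene. Friction and masses are not known exactly. Their poses are not given: they have to be found in the camera images.
- cup1: handleless white porcelain tea cup with blue dots, 58 mm across its straight sides, 52 mm across the foot, 56 mm tall, wall 4 mm, 140 g; origin at the centre of its underside, z up out of the mouth; stands on the drying mat at the start, may be absent
- cup2: handleless white porcelain tea cup with red dots, 58 mm across its straight sides, 52 mm across the foot, 56 mm tall, wall 4 mm, 140 g; origin at the centre of its underside, z up out of the mouth; stands on the drying mat at the start, may be absent
- cup3: handleless white porcelain tea cup with teal dots, 58 mm across its straight sides, 52 mm across the foot, 56 mm tall, wall 4 mm, 140 g; origin at the centre of its underside, z up out of the mouth; stands on the drying mat at the start, may be absent
- cup4: handleless white porcelain tea cup with amber dots, 58 mm across its straight sides, 52 mm across the foot, 56 mm tall, wall 4 mm, 140 g; origin at the centre of its underside, z up out of the mouth; stands on the drying mat at the start, may be absent
- plate: fixed flat warming plate, black edge and steel top, 260 mm along its x, 220 mm along its y, 8 mm thick, no rim; origin at the centre of its underside
- mat: fixed bamboo drying mat, 180 mm along x, 200 mm along y, 6 mm thick, on which the cups stand two by two; origin at the centre of its underside
- console: fixed steel control box of the warming plate, 150 mm along its x, 240 mm along its y, 30 mm high; origin at the centre of its underside; its x axis points away from the robot at yaw 0. It carries the dial at (0, 45) mm and the toggle switch at (0, -85) mm
- dial_axis (a point): a point fixed on the console, on the dial's vertical axis, 64 mm above the table: the TCP height at which to grip the knob. The knob is a black upright bar 46 mm long, 14 mm thick, from 43 to 73 mm above the table, on a round foot of 20 mm radius; a white line on its top runs from the middle towards the needle end
- needle_tip (a point): tip of the black needle, 56 mm from the dial axis, 33 mm above the table; it is fixed to a grey disc of 34 mm radius that turns under the knob
- mark_green (a point): centre of the green mark on the scale round the dial, 57 mm from the axis, mark 9 mm wide; the needle is on it at joint needle = 0.9
- mark_red (a point): centre of the red mark, 57 mm from the axis, mark 9 mm wide; the needle is on it at joint needle = 1.7
- needle (a joint): angle of the needle in rad, 0 to 2.8, growing clockwise seen from above; scale lines every 0.2. Seen from above the needle points in the direction (console yaw + 1.4 - needle). Held by friction of about 0.07 N m, stays where left; starts above both marks
- knob (a joint): play of the knob bar against the needle, rad, -0.1 to +0.1, clockwise positive; the bar points along (console yaw + 1.4 - needle - knob). Within the play the knob turns freely and the needle stands still; at +0.1 it drives the needle clockwise, at -0.1 anticlockwise. Play taken up means above +0.05 here after letting go
- toggle (a joint): toggle switch lever on the console, 0 = off (leaning to console -x, towards the robot), 1.0 = fully on (leaning to console +x); stays where it is left
- toggle_tip (a point): the free tip of the toggle lever, 45 mm from its pivot; moves about 43 mm along console +x from off to on
- can_green: green round tea canister, 70 mm across, 84 mm tall; origin at the centre of its underside; stands on the coaster or on the tile
- can_red: red round tea canister, 70 mm across, 84 mm tall; origin at the centre of its underside; stands on the coaster or on the tile
- coaster: fixed round cork coaster, 100 mm across, 5 mm thick: the canister on it is today's tea; origin at the centre of its underside
- tile: fixed square marble tile, 100 mm, 5 mm thick, which holds the other canister; origin at the centre of its underside
- sugar: round stainless steel sugar tin with a black lid knob, 58 mm across its straight body (up to 64 mm height), lid 60 mm across, 91 mm tall with its knob, 250 g; stands on the warming plate at the start; origin at the centre of its underside
- trivet: fixed round trivet, blue edge and wooden top, 96 mm across, 6 mm thick, place for the sugar tin; origin at the centre of its underside
- caddy: silver teaspoon caddy, 68 mm across, 85 mm tall, spoons and honey dipper reach to 154 mm; a bystander; origin at the centre of its underside

How it is judged:
By the outcome, as a careful person would: the job done as asked, in the order asked, and still so for the second after the job is handed in, with the robot touching nothing.
Of cup1, cup2, cup3, cup4 only 2 to 4 are there at a start; the rules pass over those that are not, and their reading is None.
At some moment in a run one of cup1, cup2, cup3, cup4 may be knocked a few centimetres aside while the robot is not near it.
It also fails if it takes over 210 s, if anything falls off the work surface, if the arm or the gripper's body presses on something with over 40 N, if the wrist force passes 120 N, or if a joint passes its speed limit or range.

ROBOT

A 6-joint arm with a two-finger parallel gripper is mounted at the origin on the work surface. World frame = base frame: x ahead of the robot, y to its left, z up, the work surface at z = 0. Lengths are in m, angles in rad, forces in N, time in s.
With the tool pointing down it reaches from about 0.4 to 0.825 m from the base axis. Payload 7 kg.
Tool frame: the origin (TCP) lies between the finger pads, 19 mm behind the fingertips; this is the grasp point; z points along the fingers, y is the line along which they close (so a half turn about z gives the same grasp; the last joint's range is limited). The gripper opens to 88 mm and grips with 3 to 60 N. Pads are 19 mm wide; open, the fingers measure 130 mm over their backs; the gripper's body (78 mm by 193 mm) begins 47 mm behind the grasp point.
Start: joints at [-0.954, 0.359, 0.012, 0, -1.224, -0.288], TCP at [0.218, -0.639, 0.245] pointing down, gripper open.
Joint ranges: [-3.07, 3.07], [-1.43, 2.12], [-1.02, 1.25], [-3.03, 1.67], [-3.05, -0], [-3.03, 3.03]. Speed limits (rad/s): [2.39, 2.39, 3.01, 3.14, 3.14, 3.14].

INTERFACE

Orientations are given as [roll, pitch, yaw] about the fixed x, y, z axes, in that order (R = Rz(yaw) Ry(pitch) Rx(roll)).
In Python, from station import arm gives the robot as it stands.
- The arm moves only by the shell command python3 -m crank 'ROWS' [OPENING] [FORCE]. ROWS is JSON, a list of rows, each an object of numbers: "dx", "dy", "dz": the shift along the tool's x, y, z in cm; "wx", "wy", "wz": the turn, a rotation vector about the tool's x, y, z in degrees. A call has exactly 10 rows; each row is the pose to reach, as a shift and turn from the pose commanded when the call began, along the tool's axes at that moment; what a row does not reach only later rows make up. A row lasts 1/8 s, in which the tool goes at most 62.5 mm and 10.7 degrees, less where a joint would pass 70% of its speed; a pose out of reach is approached as far as the arm can. A call with a gripper value outside its range is refused whole. OPENING is the finger opening in cm, from 0 to 8.76, set as the call begins (- or left out, the last holds). The fingers move at their own pace and stop on an object; FORCE is the grip in N (left out, the last holds). Time passes only in rows, so rows that repeat a pose let the fingers close, or fill a call up. It gives the time, the measured TCP pose, the force, the opening and the grip force at its end, in the units of the state.
- arm.get_state(): the state, without advancing time (a new reading comes with each control period).
- arm.grab_frame(name): name is "scene" or "top" or "wrist"; returns the picture (400x640x3 uint8, red, green, blue); there is no depth.
- arm.calibration(name): a dict with "fx", "fy", "cx", "cy" (pixels), "dist_coeffs" ([k1, k2, p1, p2, k3] as OpenCV has them; the pictures are not rectified), "world_from_camera" (4x4, takes a point from camera to world coordinates). Camera axes: x right, y down, z forward; pixel columns grow to the right and rows downward; lengths in m; the calibration is good to about 2 mm. A picture is of the moment at which its call begins: read the wrist's pose just before it. calibration takes no time and is no camera call; for the wrist camera it gives the pose at the moment of the call.
- arm.job_done(): hands the job in; it is judged then, once.
Trained networks look in the newest picture that a camera, given by its name, has taken for a name from the list of things; names that differ only in an ending like _2 or _b are one class to them, and where a whole thing is asked for, a point or a joint stands for the part that bears it (a point fixed in the world has none). Each returns a list of dicts, best first, with "confidence" (0 to 1); they miss things now and then, are a little off and sometimes report something else, mostly with a low value. They report only what shows in the picture. A call takes as long as a camera call.
- arm.find_in(camera, query): "centre" ([x, y, z] in m, in world coordinates, good to about 4 mm: the middle of the surface that is visible of it).
- arm.masks_of(camera, query): "pixels" (400x640 bool, what is visible of it).
- arm.mark_of(camera, query): "centre" ([x, y, z] in m, in world coordinates, good to about 4 mm: a listed point, or the origin of a listed thing).
The state is a dict: "t": time; "q": joint angles; "qd": joint speeds; "joint_efforts": joint torques, N m; "eef_pos": TCP position; "ee_rot": TCP orientation; "force": force on the tool from outside, world axes, zero at the start; "moment": the same for the moment, N m; "width": finger opening in m; "gripper_force": force on a finger pad.
Only numpy, scipy, OpenCV 4.12 (cv2) and the standard library are available. Lean on these libraries where they do the work, as an engineer would, in place of code of your own. Each camera call takes 0.05 s, during which the arm holds its last target. There are 200 camera calls.

## Working session

There is one attempt and no reset: what is moved stays moved. The work goes in short steps, Python scripts to look and compute and a shell command to move; the robot and the scene stay as the last step left them, time stands still between calls to the robot, and variables do not carry over. Pictures are saved under pics/ and viewed, at most 14 in all, crops included, and the job is handed in when it is done.

```bash
mkdir -p pics; cat > h.py <<'E'
from station import arm
import numpy as np, cv2
from scipy.spatial.transform import Rotation as R
np.set_printoptions(precision=4,suppress=True)
def save(cam,fn):
    f=arm.grab_frame(cam); cv2.imwrite('pics/'+fn,f[:,:,::-1]); return f
def st():
    s=arm.get_state(); print('t',round(s['t'],2),'pos',np.array(s['eef_pos']),'rot',np.array(s['ee_rot']),'w',round(s['width'],4),'F',np.array(s['force']),'gf',s['gripper_force'],'q',np.array(s['q'])); return s
def marks(cam,names,n=1,k='mark_of'):
    for q in names:
        for d in getattr(arm,k)(cam,q)[:n]: print(cam,q,k,np.array(d['centre']),round(d['confidence'],2))
def togo(p,yaw=None):
    s=arm.get_state(); M=R.from_euler('xyz',s['ee_rot']); print('tool shift cm',M.inv().apply(np.array(p)-s['eef_pos'])*100)
E
python3 - <<'E'
from h import *
s=st(); print(R.from_euler('xyz',s['ee_rot']).as_matrix())
save('scene','s0.png');save('top','t0.png')
N=['cup1','cup2','cup3','cup4','plate','mat','console','dial_axis','needle_tip','mark_green','mark_red','toggle_tip','can_green','can_red','coaster','tile','sugar','trivet','caddy']
for c in ('top','scene'): marks(c,N)
E
```

```text
t 0.0 pos [ 0.2178 -0.6384  0.2444] rot [ 3.1399 -0.0002 -2.8129] w 0.0878 F [ 0.6217 -0.5192  0.2176] gf 0.0 q [-0.9539  0.3594  0.0111 -0.0003 -1.2241 -0.2881]
[[-0.9465 -0.3228 -0.0007]
 [-0.3228  0.9465  0.0015]
 [ 0.0002  0.0017 -1.    ]]
top cup1 mark_of [ 0.4257 -0.2678  0.0091] 0.97
top cup2 mark_of [ 0.4257 -0.2678  0.0091] 0.97
top cup3 mark_of [ 0.4257 -0.2678  0.0091] 0.97
top cup4 mark_of [ 0.4257 -0.2678  0.0091] 0.97
top plate mark_of [0.5032 0.2941 0.0001] 0.67
top mat mark_of [ 0.4746 -0.3391 -0.0036] 0.83
top console mark_of [ 0.5949 -0.0162 -0.002 ] 0.9
top dial_axis mark_of [0.6002 0.0217 0.0659] 0.94
top needle_tip mark_of [ 0.6467 -0.0133  0.0368] 0.68
top mark_green mark_of [0.6556 0.0472 0.0346] 0.82
top mark_red mark_of [0.6541 0.0059 0.0349] 0.85
top toggle_tip mark_of [ 0.5699 -0.1014  0.0937] 0.63
top can_green mark_of [ 0.7015 -0.2842  0.0067] 0.63
top coaster mark_of [ 0.476  -0.3409 -0.0051] 0.38
top tile mark_of [0.7317 0.2157 0.0039] 0.61
top sugar mark_of [0.5359 0.3065 0.0071] 0.9
top trivet mark_of [ 0.4227 -0.055  -0.0003] 0.64
top caddy mark_of [
[... 241 characters left out ...]
rk_of [ 0.5012  0.2906 -0.0026] 0.8
scene mat mark_of [ 0.48   -0.3367  0.004 ] 0.85
scene console mark_of [ 0.593  -0.0171 -0.0021] 0.67
scene dial_axis mark_of [0.5998 0.0252 0.0619] 0.83
scene needle_tip mark_of [ 0.6467 -0.0138  0.0346] 0.8
scene mark_green mark_of [0.6477 0.0476 0.0266] 0.64
scene mark_red mark_of [0.6533 0.0014 0.0349] 0.75
scene can_green mark_of [ 0.7032 -0.2822  0.0065] 0.98
scene can_red mark_of [0.7273 0.2203 0.0043] 0.86
scene coaster mark_of [ 0.702  -0.2802 -0.0044] 0.46
scene tile mark_of [0.7292 0.2203 0.0008] 0.77
scene sugar mark_of [0.5414 0.3094 0.0091] 0.9
scene trivet mark_of [ 0.7019  0.3407 -0.0002] 0.71
scene caddy mark_of [0.7008 0.3401 0.0011] 0.76
```

View pics/t0.png

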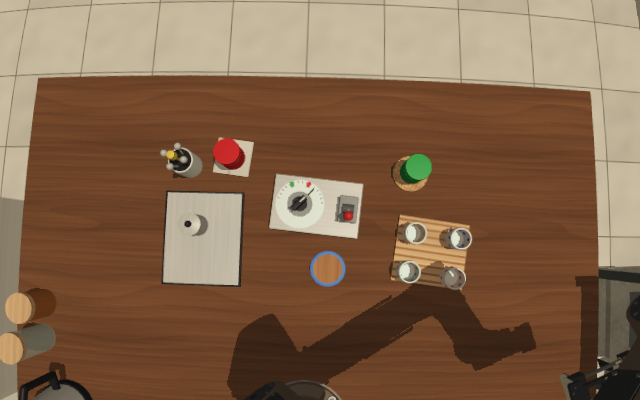

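View pics/s0.png

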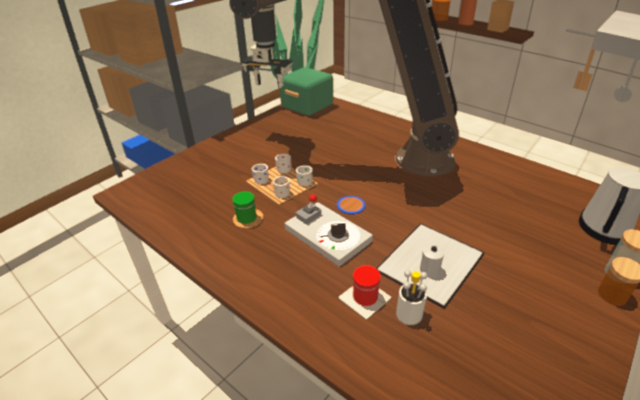

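```bash
python3 - <<'E'
from h import *
for c in ('top','scene'):
    arm.grab_frame(c)
    marks(c,['cup1'],6)
    marks(c,['trivet','coaster','tile','can_red'],3)
print(np.array(arm.calibration('top')['world_from_camera']))
E
```

```text
top cup1 mark_of [ 0.425  -0.266   0.0047] 0.9
top cup1 mark_of [ 0.4132 -0.3908  0.0065] 0.89
top cup1 mark_of [ 0.5153 -0.4077  0.0057] 0.68
top cup1 mark_of [ 0.5285 -0.2857  0.0061] 0.6
top trivet mark_of [ 0.4232 -0.0572 -0.0004] 0.61
top coaster mark_of [ 0.6984 -0.2787 -0.0002] 0.76
top tile mark_of [0.7313 0.2182 0.0011] 0.88
top can_red mark_of [0.7273 0.2182 0.0055] 0.78
top can_red mark_of [ 0.5951 -0.0173  0.0024] 0.58
scene cup1 mark_of [ 0.5269 -0.2819  0.0037] 0.9
scene cup1 mark_of [ 0.4267 -0.266   0.0059] 0.68
scene cup1 mark_of [ 0.4129 -0.3862  0.0083] 0.63
scene cup1 mark_of [ 0.518  -0.4063  0.0055] 0.49
scene cup1 mark_of [ 0.4756 -0.3363 -0.0018] 0.16
scene trivet mark_of [ 0.4303 -0.0556 -0.0004] 0.88
scene coaster mark_of [ 0.6976 -0.2792 -0.0028] 0.66
scene tile mark_of [ 0.5034  0.2924 -0.0011] 0.62
scene tile mark_of [ 0.7316  0.2183 -0.0006] 0.57
scene tile mark_of [ 0.525  -0.2831  0.0058] 0.54
scene can_red mark_of [0.7269 0.2169 0.0024] 0.92
[[ 0.0237 -0.9961  0.0851  0.5033]
 [-0.9996 -0.0247 -0.0111 -0.0384]
 [ 0.0132 -0.0848 -0.9963  1.0739]
 [ 0.      0.      0.      1.    ]]
```

The top view shows four cups on the mat at (416,233), (459,238), (408,271) and (453,278). The green canister stands on the cork coaster at (410,173), so the target is the green mark (0.9). The tin is on the plate at (190,224) and the trivet at (328,268). The scene view agrees, with the toggle leaning towards the robot and the needle beyond red.

```bash
python3 -m crank '[{"dx":-5,"dy":3.5,"wz":2},{"dx":-10,"dy":7,"wz":5},{"dx":-15,"dy":10.5,"wz":8},{"dx":-20,"dy":14,"wz":11},{"dx":-25,"dy":17.5,"wz":14},{"dx":-30,"dy":21,"wz":17},{"dx":-35,"dy":24.5,"wz":18.8},{"dx":-39.2,"dy":27.6,"wz":18.8},{"dx":-42,"dy":34,"wz":18.8},{"dx":-44,"dy":40,"wz":18.8}]' 8.7 30; python3 -c "
from h import *
st();togo([.538,.308,.18])"
```

```text
t 2.6 pos [ 0.2179 -0.6388  0.2454] rot [-3.1415  0.     -2.8128] w 0.0876 F [ 0.3304 -0.5068  0.2264] gf 0.0 q [-0.9539  0.3586  0.0119  0.     -1.2241 -0.2881]
tool shift cm [-60.8665  79.2757   6.5354]$[0]: bad value
```

```bash
python3 -m crank '[{"dx":-5,"dy":3.5,"dz":0,"wx":0,"wy":0,"wz":2},{"dx":-10,"dy":7,"dz":0,"wx":0,"wy":0,"wz":5},{"dx":-15,"dy":10.5,"dz":0,"wx":0,"wy":0,"wz":8},{"dx":-20,"dy":14,"dz":0,"wx":0,"wy":0,"wz":11},{"dx":-25,"dy":17.5,"dz":0,"wx":0,"wy":0,"wz":14},{"dx":-30,"dy":21,"dz":0,"wx":0,"wy":0,"wz":17},{"dx":-35,"dy":24.5,"dz":0,"wx":0,"wy":0,"wz":18.8},{"dx":-39.2,"dy":27.6,"dz":0,"wx":0,"wy":0,"wz":18.8},{"dx":-42,"dy":34,"dz":0,"wx":0,"wy":0,"wz":18.8},{"dx":-44,"dy":40,"dz":0,"wx":0,"wy":0,"wz":18.8}]' 8.7 30; python3 -c "
from h import *
st();togo([.538,.308,.18])"
```

```text
t: 3.85
eef_pos: [0.5055, -0.1244, 0.2452]
ee_rot: [-3.141, -0.0, -3.141]
force: [1.5, -0.6, 1.0]
width: 0.0869
gripper_force: 0.0
t 3.85 pos [ 0.5055 -0.1244  0.2452] rot [-3.1415 -0.     -3.1411] w 0.0869 F [ 1.5387 -0.5861  1.025 ] gf 0.0 q [ 0.1362  0.1038 -0.3249  0.0001 -1.1421 -1.7065]
tool shift cm [-3.2691 43.2353  6.5177]
```

```bash
python3 -m crank '[{"dx":-0.4,"dy":6,"dz":0.9,"wx":0,"wy":0,"wz":0},{"dx":-0.8,"dy":12,"dz":1.8,"wx":0,"wy":0,"wz":0},{"dx":-1.2,"dy":18,"dz":2.7,"wx":0,"wy":0,"wz":0},{"dx":-1.6,"dy":24,"dz":3.6,"wx":0,"wy":0,"wz":0},{"dx":-2,"dy":30,"dz":4.5,"wx":0,"wy":0,"wz":0},{"dx":-2.6,"dy":36,"dz":5.5,"wx":0,"wy":0,"wz":0},{"dx":-3.3,"dy":41,"dz":6.5,"wx":0,"wy":0,"wz":0},{"dx":-3.3,"dy":42.6,"dz":6.5,"wx":0,"wy":0,"wz":0},{"dx":-3.3,"dy":42.6,"dz":6.5,"wx":0,"wy":0,"wz":0},{"dx":-3.3,"dy":42.6,"dz":6.5,"wx":0,"wy":0,"wz":0}]'; python3 -c "
from h import *
st();
save('wrist','w1.png')
for c in ('wrist','top','scene'): arm.grab_frame(c);marks(c,['sugar'])
togo([.538,.308,.056])"
```

```text
t: 5.1
eef_pos: [0.5378, 0.2988, 0.1807]
ee_rot: [3.142, 0.0, -3.142]
force: [-0.5, -0.1, 0.5]
width: 0.0869
gripper_force: 0.0
t 5.1 pos [0.5378 0.2988 0.1807] rot [ 3.1415  0.0001 -3.1415] w 0.0869 F [-0.4536 -0.0766  0.5294] gf 0.0 q [ 0.8241  0.3093 -0.2145  0.     -1.0469 -2.3948]
wrist sugar mark_of [0.5349 0.3049 0.0072] 0.94
scene sugar mark_of [0.5417 0.3096 0.0107] 0.81
tool shift cm [ 0.009   0.8695 12.4705]
```

View pics/w1.png

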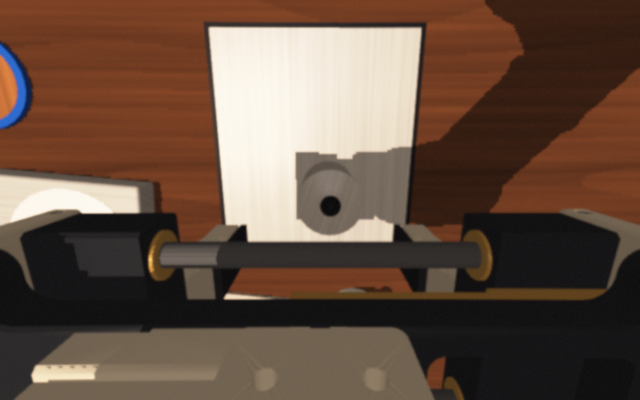

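The wrist view shows the tin at (330,205), between the fingers, with nothing beside it.

```bash
python3 -m crank '[{"dx":0,"dy":0.5,"dz":1,"wx":0,"wy":0,"wz":0},{"dx":0,"dy":0.85,"dz":3,"wx":0,"wy":0,"wz":0},{"dx":0,"dy":0.85,"dz":5,"wx":0,"wy":0,"wz":0},{"dx":0,"dy":0.85,"dz":7,"wx":0,"wy":0,"wz":0},{"dx":0,"dy":0.85,"dz":9,"wx":0,"wy":0,"wz":0},{"dx":0,"dy":0.85,"dz":10.5,"wx":0,"wy":0,"wz":0},{"dx":0,"dy":0.85,"dz":11.7,"wx":0,"wy":0,"wz":0},{"dx":0,"dy":0.85,"dz":12.4,"wx":0,"wy":0,"wz":0},{"dx":0,"dy":0.85,"dz":12.4,"wx":0,"wy":0,"wz":0},{"dx":0,"dy":0.85,"dz":12.4,"wx":0,"wy":0,"wz":0}]'
python3 -m crank '[{"dx":0,"dy":0,"dz":0,"wx":0,"wy":0,"wz":0},{"dx":0,"dy":0,"dz":0,"wx":0,"wy":0,"wz":0},{"dx":0,"dy":0,"dz":0,"wx":0,"wy":0,"wz":0},{"dx":0,"dy":0,"dz":0,"wx":0,"wy":0,"wz":0},{"dx":0,"dy":0,"dz":0,"wx":0,"wy":0,"wz":0},{"dx":0,"dy":0,"dz":0,"wx":0,"wy":0,"wz":0},{"dx":0,"dy":0,"dz":0,"wx":0,"wy":0,"wz":0},{"dx":0,"dy":0,"dz":-1,"wx":0,"wy":0,"wz":0},{"dx":0,"dy":0,"dz":-2.5,"wx":0,"wy":0,"wz":0},{"dx":0,"dy":0,"dz":-4,"wx":0,"wy":0,"wz":0}]' 5 30; python3 -c "
from h import *
st();togo([.426,-.056,.18])"
```

```text
t: 6.7
eef_pos: [0.5382, 0.3086, 0.0569]
ee_rot: [3.141, 0.001, -3.141]
force: [-0.5, 0.5, -0.2]
width: 0.087
gripper_force: 0.0
t: 7.95
eef_pos: [0.538, 0.3085, 0.0976]
ee_rot: [3.141, 0.0, -3.141]
force: [-0.4, -0.2, -3.1]
width: 0.0588
gripper_force: 30.0
t 7.95 pos [0.538  0.3085 0.0976] rot [ 3.1412  0.0003 -3.1408] w 0.0588 F [-0.372  -0.1607 -3.1011] gf 29.99976788982167 q [ 0.8351  0.3981 -0.2959 -0.     -0.8763 -2.405 ]
tool shift cm [ 11.2247 -36.438   -8.2583]
```

```bash
python3 -m crank '[{"dx":0,"dy":0,"dz":-4,"wx":0,"wy":0,"wz":0},{"dx":0.5,"dy":-2,"dz":-8.3,"wx":0,"wy":0,"wz":0},{"dx":2.5,"dy":-7,"dz":-8.3,"wx":0,"wy":0,"wz":0},{"dx":4.5,"dy":-13,"dz":-8.3,"wx":0,"wy":0,"wz":0},{"dx":6.5,"dy":-19,"dz":-8.3,"wx":0,"wy":0,"wz":0},{"dx":8.5,"dy":-25,"dz":-8.3,"wx":0,"wy":0,"wz":0},{"dx":10,"dy":-31,"dz":-8.3,"wx":0,"wy":0,"wz":0},{"dx":11.3,"dy":-35,"dz":-8.3,"wx":0,"wy":0,"wz":0},{"dx":11.3,"dy":-36.4,"dz":-8.3,"wx":0,"wy":0,"wz":0},{"dx":11.3,"dy":-36.4,"dz":-8.3,"wx":0,"wy":0,"wz":0}]'; python3 -c "
from h import *
st()
for c in ('top','scene'): arm.grab_frame(c);marks(c,['trivet','cup1'],4)
togo([.425,-.056,.055])"
```

```text
t: 9.2
eef_pos: [0.4255, -0.0563, 0.1802]
ee_rot: [3.141, 0.002, 3.141]
force: [0.2, -0.2, -2.1]
width: 0.0589
gripper_force: 30.0
t 9.2 pos [ 0.4255 -0.0563  0.1802] rot [3.141  0.0017 3.1405] w 0.0589 F [ 0.1523 -0.245  -2.1407] gf 29.99971518293023 q [ 0.3317  0.0002 -0.5976  0.     -0.9712 -1.9036]
top trivet mark_of [ 0.4227 -0.0565  0.0016] 0.48
top cup1 mark_of [ 0.5174 -0.407   0.0051] 0.87
top cup1 mark_of [ 0.413  -0.39    0.0029] 0.83
top cup1 mark_of [ 0.5274 -0.2833  0.0052] 0.63
top cup1 mark_of [ 0.4251 -0.2703  0.0055] 0.56
scene trivet mark_of [ 0.4281 -0.0535 -0.0008] 0.62
scene cup1 mark_of [ 0.5201 -0.4043  0.0043] 0.76
scene cup1 mark_of [ 0.4275 -0.2667  0.0085] 0.76
scene cup1 mark_of [ 0.527  -0.2822  0.0072] 0.74
scene cup1 mark_of [ 0.4129 -0.3882  0.0083] 0.51
tool shift cm [ 0.0389 -0.0947 12.4325]
```

```bash
python3 -m crank '[{"dx":0,"dy":0,"dz":2,"wx":0,"wy":0,"wz":0},{"dx":0,"dy":0,"dz":4.5,"wx":0,"wy":0,"wz":0},{"dx":0,"dy":0,"dz":7,"wx":0,"wy":0,"wz":0},{"dx":0,"dy":0,"dz":9,"wx":0,"wy":0,"wz":0},{"dx":0,"dy":0,"dz":10.5,"wx":0,"wy":0,"wz":0},{"dx":0,"dy":0,"dz":11.5,"wx":0,"wy":0,"wz":0},{"dx":0,"dy":0,"dz":12,"wx":0,"wy":0,"wz":0},{"dx":0,"dy":0,"dz":12.3,"wx":0,"wy":0,"wz":0},{"dx":0,"dy":0,"dz":12.45,"wx":0,"wy":0,"wz":0},{"dx":0,"dy":0,"dz":12.45,"wx":0,"wy":0,"wz":0}]'
python3 -m crank '[{"dx":0,"dy":0,"dz":0,"wx":0,"wy":0,"wz":0},{"dx":0,"dy":0,"dz":0,"wx":0,"wy":0,"wz":0},{"dx":0,"dy":0,"dz":0,"wx":0,"wy":0,"wz":0},{"dx":0,"dy":0,"dz":0,"wx":0,"wy":0,"wz":0},{"dx":0,"dy":0,"dz":-1,"wx":0,"wy":0,"wz":0},{"dx":0,"dy":0,"dz":-3,"wx":0,"wy":0,"wz":0},{"dx":0,"dy":0,"dz":-6,"wx":0,"wy":0,"wz":0},{"dx":0,"dy":0,"dz":-10,"wx":0,"wy":0,"wz":0},{"dx":0,"dy":0,"dz":-13,"wx":0,"wy":0,"wz":0},{"dx":0,"dy":0,"dz":-14.5,"wx":0,"wy":0,"wz":0}]' 8.7; python3 -c "
from h import *
st()
for c in ('top','scene'): arm.grab_frame(c);marks(c,['sugar'])
togo([.426,-.268,.2])"
```

```text
t: 10.75
eef_pos: [0.4253, -0.0558, 0.0551]
ee_rot: [3.141, 0.0, -3.141]
force: [0.6, 0.1, -1.5]
width: 0.0587
gripper_force: 30.0
t: 12.0
eef_pos: [0.4257, -0.0557, 0.2025]
ee_rot: [3.141, 0.003, -3.141]
force: [0.1, -0.2, -0.9]
width: 0.0869
gripper_force: 0.0
t 12.0 pos [ 0.4257 -0.0557  0.2025] rot [ 3.1408  0.0033 -3.1407] w 0.0869 F [ 0.1499 -0.1921 -0.8931] gf 0.0 q [ 0.3333 -0.0244 -0.565   0.0003 -1.0269 -1.9033]
scene sugar mark_of [ 0.4266 -0.0557  0.0062] 0.96
tool shift cm [ -0.0989 -21.2217  -0.0175]
```

```bash
python3 -m crank '[{"dx":0,"dy":-5,"dz":0,"wx":0,"wy":0,"wz":0},{"dx":0,"dy":-10.5,"dz":0,"wx":0,"wy":0,"wz":0},{"dx":0,"dy":-16,"dz":0,"wx":0,"wy":0,"wz":0},{"dx":0,"dy":-20,"dz":0,"wx":0,"wy":0,"wz":0},{"dx":0,"dy":-21.2,"dz":3,"wx":0,"wy":0,"wz":0},{"dx":0,"dy":-21.2,"dz":7,"wx":0,"wy":0,"wz":0},{"dx":0,"dy":-21.2,"dz":11,"wx":0,"wy":0,"wz":0},{"dx":0,"dy":-21.2,"dz":14,"wx":0,"wy":0,"wz":0},{"dx":0,"dy":-21.2,"dz":16.2,"wx":0,"wy":0,"wz":0},{"dx":0,"dy":-21.2,"dz":16.2,"wx":0,"wy":0,"wz":0}]'
python3 -m crank '[{"dx":0,"dy":0,"dz":0,"wx":0,"wy":0,"wz":0},{"dx":0,"dy":0,"dz":0,"wx":0,"wy":0,"wz":0},{"dx":0,"dy":0,"dz":0,"wx":0,"wy":0,"wz":0},{"dx":0,"dy":0,"dz":0,"wx":0,"wy":0,"wz":0},{"dx":0,"dy":0,"dz":0,"wx":0,"wy":0,"wz":0},{"dx":0,"dy":0,"dz":0,"wx":0,"wy":0,"wz":0},{"dx":0,"dy":0,"dz":-2,"wx":0,"wy":0,"wz":0},{"dx":0,"dy":0,"dz":-5,"wx":0,"wy":0,"wz":0},{"dx":0,"dy":0,"dz":-9,"wx":0,"wy":0,"wz":0},{"dx":0,"dy":0,"dz":-14,"wx":0,"wy":0,"wz":0}]' 5 20; python3 -c "
from h import *
st()
for c in ('top','scene'): arm.grab_frame(c);marks(c,['cup1'],5)
togo([.44,.35,.18])"
```

```text
t: 13.45
eef_pos: [0.4232, -0.2674, 0.0356]
ee_rot: [3.14, -0.006, -3.141]
force: [1.0, 0.5, 0.1]
width: 0.0873
gripper_force: 0.0
t: 14.7
eef_pos: [0.4243, -0.2675, 0.1782]
ee_rot: [3.141, -0.002, -3.141]
force: [2.0, 0.2, -1.9]
width: 0.0571
gripper_force: 20.0
t 14.7 pos [ 0.4243 -0.2675  0.1782] rot [ 3.1408 -0.0023 -3.1412] w 0.0571 F [ 2.0454  0.2382 -1.9259] gf 19.99990353360772 q [-0.1704  0.1317 -0.4576 -0.0005 -0.984  -1.3997]
top cup1 mark_of [ 0.526  -0.2846  0.0077] 0.82
top cup1 mark_of [ 0.5185 -0.4068  0.0043] 0.61
scene cup1 mark_of [ 0.5159 -0.4067  0.005 ] 0.69
scene cup1 mark_of [ 0.5253 -0.2823  0.009 ] 0.63
scene cup1 mark_of [ 0.4312 -0.265   0.1508] 0.58
scene cup1 mark_of [ 0.4122 -0.389   0.0057] 0.5
tool shift cm [-1.4838 61.7657 -0.1477]
```

```bash
python3 -m crank '[{"dx":0,"dy":4,"dz":0,"wx":0,"wy":0,"wz":0},{"dx":0,"dy":9,"dz":0,"wx":0,"wy":0,"wz":0},{"dx":-0.5,"dy":15,"dz":0,"wx":0,"wy":0,"wz":0},{"dx":-1,"dy":21,"dz":0,"wx":0,"wy":0,"wz":0},{"dx":-1.5,"dy":27,"dz":0,"wx":0,"wy":0,"wz":0},{"dx":-1.5,"dy":33,"dz":0,"wx":0,"wy":0,"wz":0},{"dx":-1.5,"dy":39,"dz":0,"wx":0,"wy":0,"wz":0},{"dx":-1.5,"dy":45,"dz":0,"wx":0,"wy":0,"wz":0},{"dx":-1.5,"dy":51,"dz":0,"wx":0,"wy":0,"wz":0},{"dx":-1.5,"dy":55,"dz":0,"wx":0,"wy":0,"wz":0}]'
python3 -m crank '[{"dx":0,"dy":4,"dz":0,"wx":0,"wy":0,"wz":0},{"dx":0,"dy":6.8,"dz":0,"wx":0,"wy":0,"wz":0},{"dx":0,"dy":6.8,"dz":2,"wx":0,"wy":0,"wz":0},{"dx":0,"dy":6.8,"dz":4,"wx":0,"wy":0,"wz":0},{"dx":0,"dy":6.8,"dz":6,"wx":0,"wy":0,"wz":0},{"dx":0,"dy":6.8,"dz":8,"wx":0,"wy":0,"wz":0},{"dx":0,"dy":6.8,"dz":10,"wx":0,"wy":0,"wz":0},{"dx":0,"dy":6.8,"dz":11,"wx":0,"wy":0,"wz":0},{"dx":0,"dy":6.8,"dz":11.5,"wx":0,"wy":0,"wz":0},{"dx":0,"dy":6.8,"dz":11.5,"wx":0,"wy":0,"wz":0}]'; python3 -c "
from h import *
st()
togo([.44,.35,.0385])"
```

```text
t: 16.15
eef_pos: [0.4388, 0.2841, 0.1759]
ee_rot: [-3.139, -0.002, -3.14]
force: [0.6, -1.4, -2.4]
width: 0.0566
gripper_force: 20.0
t: 17.4
eef_pos: [0.4399, 0.3501, 0.0628]
ee_rot: [-3.141, -0.0, -3.141]
force: [-0.4, -0.4, -1.5]
width: 0.057
gripper_force: 20.0
t 17.4 pos [0.4399 0.3501 0.0628] rot [-3.1413 -0.0001 -3.141 ] w 0.057 F [-0.3848 -0.3606 -1.5455] gf 19.99981492990628 q [ 1.0204  0.3616 -0.4599  0.0001 -0.7496 -2.5906]
tool shift cm [-0.0072 -0.0117  2.432 ]
```

```bash
python3 -m crank '[{"dx":0,"dy":0,"dz":0.6,"wx":0,"wy":0,"wz":0},{"dx":0,"dy":0,"dz":1.2,"wx":0,"wy":0,"wz":0},{"dx":0,"dy":0,"dz":1.7,"wx":0,"wy":0,"wz":0},{"dx":0,"dy":0,"dz":2.1,"wx":0,"wy":0,"wz":0},{"dx":0,"dy":0,"dz":2.3,"wx":0,"wy":0,"wz":0},{"dx":0,"dy":0,"dz":2.4,"wx":0,"wy":0,"wz":0},{"dx":0,"dy":0,"dz":2.45,"wx":0,"wy":0,"wz":0},{"dx":0,"dy":0,"dz":2.45,"wx":0,"wy":0,"wz":0},{"dx":0,"dy":0,"dz":2.45,"wx":0,"wy":0,"wz":0},{"dx":0,"dy":0,"dz":2.45,"wx":0,"wy":0,"wz":0}]'
python3 -m crank '[{"dx":0,"dy":0,"dz":0,"wx":0,"wy":0,"wz":0},{"dx":0,"dy":0,"dz":0,"wx":0,"wy":0,"wz":0},{"dx":0,"dy":0,"dz":0,"wx":0,"wy":0,"wz":0},{"dx":0,"dy":0,"dz":0,"wx":0,"wy":0,"wz":0},{"dx":0,"dy":0,"dz":-2,"wx":0,"wy":0,"wz":0},{"dx":0,"dy":0,"dz":-5,"wx":0,"wy":0,"wz":0},{"dx":0,"dy":0,"dz":-10,"wx":0,"wy":0,"wz":0},{"dx":0,"dy":-2,"dz":-14,"wx":0,"wy":0,"wz":0},{"dx":0,"dy":-8,"dz":-16,"wx":0,"wy":0,"wz":0},{"dx":0,"dy":-14,"dz":-16,"wx":0,"wy":0,"wz":0}]' 8.7; python3 -c "
from h import *
st()
for c in ('top','scene'): arm.grab_frame(c);marks(c,['cup1'],5)
togo([.413,-.389,.2])"
```

```text
t: 18.65
eef_pos: [0.4398, 0.3501, 0.0404]
ee_rot: [3.141, 0.001, -3.14]
force: [-7.3, -4.6, 21.0]
width: 0.057
gripper_force: 20.0
t: 19.9
eef_pos: [0.4405, 0.2097, 0.2]
ee_rot: [3.139, 0.003, -3.139]
force: [1.2, -0.3, -0.1]
width: 0.0874
gripper_force: 0.0
t 19.9 pos [0.4405 0.2097 0.2   ] rot [ 3.1394  0.0025 -3.1394] w 0.0874 F [ 1.2197 -0.3381 -0.0803] gf 0.0 q [ 0.8487  0.0833 -0.4586  0.0005 -1.0255 -2.4176]
top cup1 mark_of [ 0.416  -0.3874  0.0069] 0.94
top cup1 mark_of [ 0.5166 -0.408   0.0036] 0.9
top cup1 mark_of [ 0.5284 -0.278   0.0041] 0.62
scene cup1 mark_of [0.4408 0.3531 0.0071] 0.97
scene cup1 mark_of [ 0.5174 -0.4068  0.0079] 0.81
scene cup1 mark_of [ 0.4141 -0.3883  0.0094] 0.78
scene cup1 mark_of [ 0.5263 -0.2807  0.0102] 0.58
tool shift cm [  2.6411 -59.832   -0.1714]
```

```bash
python3 -m crank '[{"dx":0,"dy":-6,"dz":0,"wx":0,"wy":0,"wz":0},{"dx":0.3,"dy":-12,"dz":0,"wx":0,"wy":0,"wz":0},{"dx":0.6,"dy":-18,"dz":0,"wx":0,"wy":0,"wz":0},{"dx":1,"dy":-24,"dz":0,"wx":0,"wy":0,"wz":0},{"dx":1.4,"dy":-30,"dz":0,"wx":0,"wy":0,"wz":0},{"dx":1.8,"dy":-36,"dz":0,"wx":0,"wy":0,"wz":0},{"dx":2.2,"dy":-42,"dz":0,"wx":0,"wy":0,"wz":0},{"dx":2.6,"dy":-48,"dz":0,"wx":0,"wy":0,"wz":0},{"dx":2.6,"dy":-54,"dz":0,"wx":0,"wy":0,"wz":0},{"dx":2.6,"dy":-58,"dz":0,"wx":0,"wy":0,"wz":0}]'
python3 -m crank '[{"dx":0,"dy":-1.9,"dz":1,"wx":0,"wy":0,"wz":0},{"dx":0,"dy":-1.9,"dz":3,"wx":0,"wy":0,"wz":0},{"dx":0,"dy":-1.9,"dz":6,"wx":0,"wy":0,"wz":0},{"dx":0,"dy":-1.9,"dz":8,"wx":0,"wy":0,"wz":0},{"dx":0,"dy":-1.9,"dz":10,"wx":0,"wy":0,"wz":0},{"dx":0,"dy":-1.9,"dz":11,"wx":0,"wy":0,"wz":0},{"dx":0,"dy":-1.9,"dz":11,"wx":0,"wy":0,"wz":0},{"dx":0,"dy":-1.9,"dz":11,"wx":0,"wy":0,"wz":0},{"dx":0,"dy":-1.9,"dz":11,"wx":0,"wy":0,"wz":0},{"dx":0,"dy":-1.9,"dz":11,"wx":0,"wy":0,"wz":0}]'; python3 -c "
from h import *
st()
togo([.414,-.389,.036])"
```

```text
t: 21.35
eef_pos: [0.415, -0.372, 0.1976]
ee_rot: [3.141, -0.001, -3.141]
force: [0.4, 0.1, -0.1]
width: 0.0869
gripper_force: 0.0
t: 22.6
eef_pos: [0.4146, -0.3889, 0.0889]
ee_rot: [-3.141, 0.001, -3.141]
force: [-0.3, 0.5, 1.4]
width: 0.0872
gripper_force: 0.0
t 22.6 pos [ 0.4146 -0.3889  0.0889] rot [-3.1412  0.001  -3.141 ] w 0.0872 F [-0.3058  0.4537  1.3995] gf 0.0 q [-0.4093  0.3355 -0.4224 -0.     -0.8118 -1.1609]
tool shift cm [ 0.0668 -0.0032  5.2945]
```

```bash
python3 -m crank '[{"dx":0,"dy":0,"dz":1,"wx":0,"wy":0,"wz":0},{"dx":0,"dy":0,"dz":2,"wx":0,"wy":0,"wz":0},{"dx":0,"dy":0,"dz":3,"wx":0,"wy":0,"wz":0},{"dx":0,"dy":0,"dz":4,"wx":0,"wy":0,"wz":0},{"dx":0,"dy":0,"dz":4.8,"wx":0,"wy":0,"wz":0},{"dx":0,"dy":0,"dz":5.2,"wx":0,"wy":0,"wz":0},{"dx":0,"dy":0,"dz":5.2,"wx":0,"wy":0,"wz":0},{"dx":0,"dy":0,"dz":5.2,"wx":0,"wy":0,"wz":0},{"dx":0,"dy":0,"dz":5.2,"wx":0,"wy":0,"wz":0},{"dx":0,"dy":0,"dz":5.2,"wx":0,"wy":0,"wz":0}]'
python3 -m crank '[{"dx":0,"dy":0,"dz":0,"wx":0,"wy":0,"wz":0},{"dx":0,"dy":0,"dz":0,"wx":0,"wy":0,"wz":0},{"dx":0,"dy":0,"dz":0,"wx":0,"wy":0,"wz":0},{"dx":0,"dy":0,"dz":0,"wx":0,"wy":0,"wz":0},{"dx":0,"dy":0,"dz":0,"wx":0,"wy":0,"wz":0},{"dx":0,"dy":0,"dz":0,"wx":0,"wy":0,"wz":0},{"dx":0,"dy":0,"dz":-2,"wx":0,"wy":0,"wz":0},{"dx":0,"dy":0,"dz":-5,"wx":0,"wy":0,"wz":0},{"dx":0,"dy":0,"dz":-9,"wx":0,"wy":0,"wz":0},{"dx":0,"dy":0,"dz":-14,"wx":0,"wy":0,"wz":0}]' 5 20
python3 -m crank '[{"dx":0,"dy":5,"dz":0,"wx":0,"wy":0,"wz":0},{"dx":-0.5,"dy":11,"dz":0,"wx":0,"wy":0,"wz":0},{"dx":-1,"dy":17,"dz":0,"wx":0,"wy":0,"wz":0},{"dx":-1.5,"dy":23,"dz":0,"wx":0,"wy":0,"wz":0},{"dx":-2,"dy":29,"dz":0,"wx":0,"wy":0,"wz":0},{"dx":-2.5,"dy":35,"dz":0,"wx":0,"wy":0,"wz":0},{"dx":-2.5,"dy":41,"dz":0,"wx":0,"wy":0,"wz":0},{"dx":-2.5,"dy":47,"dz":0,"wx":0,"wy":0,"wz":0},{"dx":-2.5,"dy":53,"dz":0,"wx":0,"wy":0,"wz":0},{"dx":-2.5,"dy":58,"dz":0,"wx":0,"wy":0,"wz":0}]'; python3 -c "
from h import *
st()
for c in ('top','scene'): arm.grab_frame(c);marks(c,['cup1'],5)
togo([.44,.24,.041])"
```

```text
t: 23.85
eef_pos: [0.4145, -0.3889, 0.0366]
ee_rot: [-3.141, 0.0, -3.141]
force: [0.8, -0.7, -0.0]
width: 0.087
gripper_force: 0.0
t: 25.1
eef_pos: [0.4136, -0.3883, 0.1766]
ee_rot: [3.14, -0.002, -3.141]
force: [1.4, -1.6, 0.1]
width: 0.0571
gripper_force: 20.0
t: 26.35
eef_pos: [0.4384, 0.1935, 0.1765]
ee_rot: [3.141, 0.0, -3.14]
force: [0.2, -0.2, -1.3]
width: 0.0573
gripper_force: 20.0
t 26.35 pos [0.4384 0.1935 0.1765] rot [ 3.1412  0.0002 -3.1398] w 0.0573 F [ 0.2281 -0.161  -1.307 ] gf 19.999086605384946 q [ 0.8273  0.0942 -0.5065 -0.0001 -0.9698 -2.3962]
top cup1 mark_of [ 0.5158 -0.4069  0.0059] 0.83
top cup1 mark_of [ 0.5263 -0.2812  0.0062] 0.75
scene cup1 mark_of [ 0.5291 -0.2819  0.0038] 0.89
scene cup1 mark_of [0.4374 0.1982 0.1438] 0.77
scene cup1 mark_of [ 0.5206 -0.4041  0.005 ] 0.6
scene cup1 mark_of [0.4422 0.353  0.0095] 0.56
tool shift cm [-0.1864  4.8242 13.4868]
```

```bash
python3 -m crank '[{"dx":-0.2,"dy":3,"dz":0,"wx":0,"wy":0,"wz":0},{"dx":-0.2,"dy":4.7,"dz":2,"wx":0,"wy":0,"wz":0},{"dx":-0.2,"dy":4.7,"dz":4.5,"wx":0,"wy":0,"wz":0},{"dx":-0.2,"dy":4.7,"dz":7,"wx":0,"wy":0,"wz":0},{"dx":-0.2,"dy":4.7,"dz":9.5,"wx":0,"wy":0,"wz":0},{"dx":-0.2,"dy":4.7,"dz":11.5,"wx":0,"wy":0,"wz":0},{"dx":-0.2,"dy":4.7,"dz":12.5,"wx":0,"wy":0,"wz":0},{"dx":-0.2,"dy":4.7,"dz":13.1,"wx":0,"wy":0,"wz":0},{"dx":-0.2,"dy":4.7,"dz":13.4,"wx":0,"wy":0,"wz":0},{"dx":-0.2,"dy":4.7,"dz":13.4,"wx":0,"wy":0,"wz":0}]'
python3 -m crank '[{"dx":0,"dy":0,"dz":0,"wx":0,"wy":0,"wz":0},{"dx":0,"dy":0,"dz":0,"wx":0,"wy":0,"wz":0},{"dx":0,"dy":0,"dz":0,"wx":0,"wy":0,"wz":0},{"dx":0,"dy":0,"dz":0,"wx":0,"wy":0,"wz":0},{"dx":0,"dy":0,"dz":-2,"wx":0,"wy":0,"wz":0},{"dx":0,"dy":0,"dz":-5,"wx":0,"wy":0,"wz":0},{"dx":0,"dy":0,"dz":-10,"wx":0,"wy":0,"wz":0},{"dx":0,"dy":-2,"dz":-14,"wx":0,"wy":0,"wz":0},{"dx":0,"dy":-8,"dz":-16,"wx":0,"wy":0,"wz":0},{"dx":0,"dy":-14,"dz":-16,"wx":0,"wy":0,"wz":0}]' 8.7; python3 -c "
from h import *
st()
for c in ('top','scene'): arm.grab_frame(c);marks(c,['cup1'],5)
togo([.527,-.282,.2])"
```

```text
t: 27.8
eef_pos: [0.4411, 0.2383, 0.0427]
ee_rot: [3.141, 0.0, -3.141]
force: [0.6, 0.1, -1.5]
width: 0.0571
gripper_force: 20.0
t: 29.05
eef_pos: [0.4416, 0.0976, 0.2043]
ee_rot: [3.14, 0.003, -3.139]
force: [1.1, 0.8, -0.5]
width: 0.087
gripper_force: 0.0
t 29.05 pos [0.4416 0.0976 0.2043] rot [ 3.1395  0.0034 -3.139 ] w 0.087 F [ 1.0998  0.785  -0.494 ] gf 0.0 q [ 0.6558  0.0159 -0.5204  0.0005 -1.0306 -2.2243]
top cup1 mark_of [ 0.5177 -0.4079  0.0029] 0.97
top cup1 mark_of [0.4387 0.3518 0.0087] 0.83
top cup1 mark_of [ 0.5282 -0.2829  0.005 ] 0.79
top cup1 mark_of [ 0.4227 -0.0567  0.0033] 0.53
top cup1 mark_of [ 0.5705 -0.101   0.0935] 0.28
scene cup1 mark_of [ 0.5255 -0.283   0.0074] 0.77
scene cup1 mark_of [ 0.5172 -0.4063  0.0041] 0.75
scene cup1 mark_of [0.438  0.3536 0.0063] 0.7
scene cup1 mark_of [0.4407 0.2392 0.0091] 0.69
tool shift cm [ -8.6573 -37.9091   0.2561]
```

```bash
python3 -m crank '[{"dx":-1,"dy":-5,"dz":0,"wx":0,"wy":0,"wz":0},{"dx":-2.2,"dy":-11,"dz":0,"wx":0,"wy":0,"wz":0},{"dx":-3.5,"dy":-17,"dz":0,"wx":0,"wy":0,"wz":0},{"dx":-5,"dy":-23,"dz":0,"wx":0,"wy":0,"wz":0},{"dx":-6.5,"dy":-29,"dz":0,"wx":0,"wy":0,"wz":0},{"dx":-8,"dy":-34.5,"dz":0,"wx":0,"wy":0,"wz":0},{"dx":-8.6,"dy":-37.9,"dz":1,"wx":0,"wy":0,"wz":0},{"dx":-8.6,"dy":-37.9,"dz":4,"wx":0,"wy":0,"wz":0},{"dx":-8.6,"dy":-37.9,"dz":8,"wx":0,"wy":0,"wz":0},{"dx":-8.6,"dy":-37.9,"dz":11,"wx":0,"wy":0,"wz":0}]'
python3 -c "
from h import *
st()
arm.grab_frame('scene');marks('scene',['cup1'],5)
togo([.527,-.282,.037])"
```

```text
t: 30.5
eef_pos: [0.5276, -0.2797, 0.0901]
ee_rot: [3.141, -0.002, -3.14]
force: [-0.5, 0.3, 0.5]
width: 0.0868
gripper_force: 0.0
t 30.5 pos [ 0.5276 -0.2797  0.0901] rot [ 3.1412 -0.0017 -3.14  ] w 0.0868 F [-0.5247  0.3295  0.4887] gf 0.0 q [-0.1606  0.3756 -0.3541 -0.0002 -0.8428 -1.4084]
scene cup1 mark_of [0.4388 0.2395 0.0066] 0.9
scene cup1 mark_of [ 0.5256 -0.2827  0.0072] 0.86
scene cup1 mark_of [0.4404 0.3543 0.0088] 0.7
scene cup1 mark_of [ 0.5168 -0.4055  0.0041] 0.65
scene cup1 mark_of [ 0.7037  0.339  -0.0002] 0.23
tool shift cm [-0.1552 -0.2854  5.1394]
```

```bash
python3 -m crank '[{"dx":0,"dy":-0.2,"dz":1,"wx":0,"wy":0,"wz":0},{"dx":0,"dy":-0.2,"dz":2,"wx":0,"wy":0,"wz":0},{"dx":0,"dy":-0.2,"dz":3,"wx":0,"wy":0,"wz":0},{"dx":0,"dy":-0.2,"dz":4,"wx":0,"wy":0,"wz":0},{"dx":0,"dy":-0.2,"dz":4.8,"wx":0,"wy":0,"wz":0},{"dx":0,"dy":-0.2,"dz":5.2,"wx":0,"wy":0,"wz":0},{"dx":0,"dy":-0.2,"dz":5.2,"wx":0,"wy":0,"wz":0},{"dx":0,"dy":-0.2,"dz":5.2,"wx":0,"wy":0,"wz":0},{"dx":0,"dy":-0.2,"dz":5.2,"wx":0,"wy":0,"wz":0},{"dx":0,"dy":-0.2,"dz":5.2,"wx":0,"wy":0,"wz":0}]'
python3 -m crank '[{"dx":0,"dy":0,"dz":0,"wx":0,"wy":0,"wz":0},{"dx":0,"dy":0,"dz":0,"wx":0,"wy":0,"wz":0},{"dx":0,"dy":0,"dz":0,"wx":0,"wy":0,"wz":0},{"dx":0,"dy":0,"dz":0,"wx":0,"wy":0,"wz":0},{"dx":0,"dy":0,"dz":0,"wx":0,"wy":0,"wz":0},{"dx":0,"dy":0,"dz":0,"wx":0,"wy":0,"wz":0},{"dx":0,"dy":0,"dz":-2,"wx":0,"wy":0,"wz":0},{"dx":0,"dy":0,"dz":-5,"wx":0,"wy":0,"wz":0},{"dx":0,"dy":0,"dz":-9,"wx":0,"wy":0,"wz":0},{"dx":0,"dy":0,"dz":-14,"wx":0,"wy":0,"wz":0}]' 5 20
python3 -m crank '[{"dx":0,"dy":5,"dz":0,"wx":0,"wy":0,"wz":0},{"dx":-0.5,"dy":11,"dz":0,"wx":0,"wy":0,"wz":0},{"dx":-1,"dy":17,"dz":0,"wx":0,"wy":0,"wz":0},{"dx":-1.5,"dy":23,"dz":0,"wx":0,"wy":0,"wz":0},{"dx":-2,"dy":29,"dz":0,"wx":0,"wy":0,"wz":0},{"dx":-2.3,"dy":35,"dz":0,"wx":0,"wy":0,"wz":0},{"dx":-2.3,"dy":41,"dz":0,"wx":0,"wy":0,"wz":0},{"dx":-2.3,"dy":47,"dz":0,"wx":0,"wy":0,"wz":0},{"dx":-2.3,"dy":53,"dz":0,"wx":0,"wy":0,"wz":0},{"dx":-2.3,"dy":58,"dz":0,"wx":0,"wy":0,"wz":0}]'; python3 -c "
from h import *
st()
for c in ('top','scene'): arm.grab_frame(c);marks(c,['cup1'],5)
togo([.55,.35,.042])"
```

```text
t: 31.85
eef_pos: [0.5274, -0.2828, 0.0406]
ee_rot: [-3.142, 0.0, -3.141]
force: [0.8, 0.3, -0.4]
width: 0.0873
gripper_force: 0.0
t: 33.1
eef_pos: [0.5264, -0.2824, 0.1805]
ee_rot: [3.141, -0.002, -3.141]
force: [0.9, 0.3, -1.4]
width: 0.0561
gripper_force: 20.0
t: 34.35
eef_pos: [0.5493, 0.2995, 0.1801]
ee_rot: [-3.141, -0.0, -3.14]
force: [1.1, -0.1, -0.5]
width: 0.0562
gripper_force: 20.0
t 34.35 pos [0.5493 0.2995 0.1801] rot [-3.1414 -0.0005 -3.1402] w 0.0562 F [ 1.1069 -0.1468 -0.459 ] gf 19.9991962389322 q [ 0.8107  0.3262 -0.1912 -0.0003 -1.0538 -2.3799]
top cup1 mark_of [0.4421 0.2379 0.009 ] 0.87
top cup1 mark_of [ 0.5162 -0.4055  0.0057] 0.59
top cup1 mark_of [0.7042 0.3364 0.0002] 0.55
scene cup1 mark_of [0.5472 0.3029 0.1448] 0.88
scene cup1 mark_of [0.4411 0.3512 0.0089] 0.79
scene cup1 mark_of [ 0.5184 -0.4081  0.0058] 0.54
scene cup1 mark_of [0.4411 0.2406 0.0092] 0.45
tool shift cm [-0.1114  5.2063 13.7494]
```

```bash
python3 -m crank '[{"dx":0,"dy":3,"dz":0,"wx":0,"wy":0,"wz":0},{"dx":0,"dy":5.2,"dz":2,"wx":0,"wy":0,"wz":0},{"dx":0,"dy":5.2,"dz":4.5,"wx":0,"wy":0,"wz":0},{"dx":0,"dy":5.2,"dz":7,"wx":0,"wy":0,"wz":0},{"dx":0,"dy":5.2,"dz":9.5,"wx":0,"wy":0,"wz":0},{"dx":0,"dy":5.2,"dz":11.5,"wx":0,"wy":0,"wz":0},{"dx":0,"dy":5.2,"dz":12.5,"wx":0,"wy":0,"wz":0},{"dx":0,"dy":5.2,"dz":13.1,"wx":0,"wy":0,"wz":0},{"dx":0,"dy":5.2,"dz":13.4,"wx":0,"wy":0,"wz":0},{"dx":0,"dy":5.2,"dz":13.4,"wx":0,"wy":0,"wz":0}]'
python3 -m crank '[{"dx":0,"dy":0,"dz":0,"wx":0,"wy":0,"wz":0},{"dx":0,"dy":0,"dz":0,"wx":0,"wy":0,"wz":0},{"dx":0,"dy":0,"dz":0,"wx":0,"wy":0,"wz":0},{"dx":0,"dy":0,"dz":0,"wx":0,"wy":0,"wz":0},{"dx":0,"dy":0,"dz":-2,"wx":0,"wy":0,"wz":0},{"dx":0,"dy":0,"dz":-5,"wx":0,"wy":0,"wz":0},{"dx":0,"dy":0,"dz":-10,"wx":0,"wy":0,"wz":0},{"dx":0,"dy":-2,"dz":-14,"wx":0,"wy":0,"wz":0},{"dx":0,"dy":-8,"dz":-16,"wx":0,"wy":0,"wz":0},{"dx":0,"dy":-14,"dz":-16,"wx":0,"wy":0,"wz":0}]' 8.7
python3 -m crank '[{"dx":0,"dy":-6,"dz":0,"wx":0,"wy":0,"wz":0},{"dx":0.4,"dy":-12,"dz":0,"wx":0,"wy":0,"wz":0},{"dx":0.8,"dy":-18,"dz":0,"wx":0,"wy":0,"wz":0},{"dx":1.2,"dy":-24,"dz":0,"wx":0,"wy":0,"wz":0},{"dx":1.6,"dy":-30,"dz":0,"wx":0,"wy":0,"wz":0},{"dx":2,"dy":-36,"dz":0,"wx":0,"wy":0,"wz":0},{"dx":2.4,"dy":-42,"dz":0,"wx":0,"wy":0,"wz":0},{"dx":2.8,"dy":-48,"dz":0,"wx":0,"wy":0,"wz":0},{"dx":3.2,"dy":-54,"dz":0,"wx":0,"wy":0,"wz":0},{"dx":3.2,"dy":-58,"dz":0,"wx":0,"wy":0,"wz":0}]'; python3 -c "
from h import *
st()
for c in ('top','scene'): arm.grab_frame(c);marks(c,['cup1'],5)
togo([.517,-.407,.037])"
```

```text
t: 35.8
eef_pos: [0.55, 0.3494, 0.0467]
ee_rot: [3.141, 0.0, -3.141]
force: [-0.4, -0.2, -2.0]
width: 0.056
gripper_force: 20.0
t: 37.05
eef_pos: [0.5506, 0.2087, 0.2085]
ee_rot: [3.14, 0.003, -3.139]
force: [1.1, -0.1, -0.3]
width: 0.087
gripper_force: 0.0
t: 38.3
eef_pos: [0.5176, -0.3733, 0.2063]
ee_rot: [-3.142, -0.0, 3.141]
force: [-0.3, 0.6, -0.7]
width: 0.0869
gripper_force: 0.0
t 38.3 pos [ 0.5176 -0.3733  0.2063] rot [-3.1415 -0.0001  3.1408] w 0.0869 F [-0.2625  0.5804 -0.7185] gf 0.0 q [-0.3195  0.3249 -0.1293  0.0001 -1.1166 -1.2522]
top cup1 mark_of [0.4387 0.3526 0.0074] 0.92
top cup1 mark_of [0.5098 0.369  0.0072] 0.71
top cup1 mark_of [0.4421 0.2382 0.0048] 0.67
top cup1 mark_of [0.6558 0.0484 0.0357] 0.44
scene cup1 mark_of [ 0.5173 -0.4046  0.0011] 0.86
scene cup1 mark_of [0.442  0.3532 0.0068] 0.77
scene cup1 mark_of [0.4401 0.2415 0.009 ] 0.76
scene cup1 mark_of [0.5062 0.365  0.0084] 0.68
tool shift cm [ 0.0595 -3.5608 16.8809]
```

```bash
python3 -m crank '[{"dx":0,"dy":-2,"dz":1,"wx":0,"wy":0,"wz":0},{"dx":0,"dy":-3.4,"dz":3,"wx":0,"wy":0,"wz":0},{"dx":0,"dy":-3.4,"dz":6,"wx":0,"wy":0,"wz":0},{"dx":0,"dy":-3.4,"dz":9,"wx":0,"wy":0,"wz":0},{"dx":0,"dy":-3.4,"dz":12,"wx":0,"wy":0,"wz":0},{"dx":0,"dy":-3.4,"dz":14.5,"wx":0,"wy":0,"wz":0},{"dx":0,"dy":-3.4,"dz":16,"wx":0,"wy":0,"wz":0},{"dx":0,"dy":-3.4,"dz":16.8,"wx":0,"wy":0,"wz":0},{"dx":0,"dy":-3.4,"dz":16.8,"wx":0,"wy":0,"wz":0},{"dx":0,"dy":-3.4,"dz":16.8,"wx":0,"wy":0,"wz":0}]'
python3 -m crank '[{"dx":0,"dy":0,"dz":0,"wx":0,"wy":0,"wz":0},{"dx":0,"dy":0,"dz":0,"wx":0,"wy":0,"wz":0},{"dx":0,"dy":0,"dz":0,"wx":0,"wy":0,"wz":0},{"dx":0,"dy":0,"dz":0,"wx":0,"wy":0,"wz":0},{"dx":0,"dy":0,"dz":0,"wx":0,"wy":0,"wz":0},{"dx":0,"dy":0,"dz":0,"wx":0,"wy":0,"wz":0},{"dx":0,"dy":0,"dz":-2,"wx":0,"wy":0,"wz":0},{"dx":0,"dy":0,"dz":-5,"wx":0,"wy":0,"wz":0},{"dx":0,"dy":0,"dz":-9,"wx":0,"wy":0,"wz":0},{"dx":0,"dy":0,"dz":-14,"wx":0,"wy":0,"wz":0}]' 5 20
python3 -m crank '[{"dx":0,"dy":5,"dz":0,"wx":0,"wy":0,"wz":0},{"dx":-0.5,"dy":11,"dz":0,"wx":0,"wy":0,"wz":0},{"dx":-1,"dy":17,"dz":0,"wx":0,"wy":0,"wz":0},{"dx":-1.5,"dy":23,"dz":0,"wx":0,"wy":0,"wz":0},{"dx":-2,"dy":29,"dz":0,"wx":0,"wy":0,"wz":0},{"dx":-2.5,"dy":35,"dz":0,"wx":0,"wy":0,"wz":0},{"dx":-3,"dy":41,"dz":0,"wx":0,"wy":0,"wz":0},{"dx":-3.3,"dy":47,"dz":0,"wx":0,"wy":0,"wz":0},{"dx":-3.3,"dy":53,"dz":0,"wx":0,"wy":0,"wz":0},{"dx":-3.3,"dy":58,"dz":0,"wx":0,"wy":0,"wz":0}]'; python3 -c "
from h import *
st()
save('scene','s2.png')
marks('scene',['cup1'],5)
save('top','t2.png');marks('top',['cup1','plate'],5)
togo([.55,.24,.042])"
```

```text
t: 39.75
eef_pos: [0.519, -0.405, 0.0393]
ee_rot: [-3.141, 0.001, -3.141]
force: [-0.1, -0.0, 0.5]
width: 0.087
gripper_force: 0.0
t: 41.0
eef_pos: [0.5175, -0.4042, 0.1782]
ee_rot: [3.14, -0.002, -3.141]
force: [0.4, -0.9, -1.3]
width: 0.0564
gripper_force: 20.0
t: 42.25
eef_pos: [0.5504, 0.1776, 0.1781]
ee_rot: [3.142, -0.0, -3.14]
force: [1.0, -0.1, -0.9]
width: 0.0566
gripper_force: 20.0
t 42.25 pos [0.5504 0.1776 0.1781] rot [ 3.1415 -0.0004 -3.1402] w 0.0566 F [ 0.9756 -0.0518 -0.9119] gf 19.99903739313595 q [ 0.6499  0.2544 -0.299  -0.0003 -1.0177 -2.2191]
scene cup1 mark_of [0.4405 0.2397 0.0085] 0.93
scene cup1 mark_of [0.5057 0.3642 0.0083] 0.88
scene cup1 mark_of [0.4396 0.3527 0.0087] 0.67
scene cup1 mark_of [0.5507 0.1731 0.1448] 0.64
top cup1 mark_of [0.4405 0.3511 0.0065] 0.71
top cup1 mark_of [0.4412 0.2424 0.0053] 0.64
top cup1 mark_of [0.5084 0.3656 0.0106] 0.56
top plate mark_of [0.503  0.2951 0.0022] 0.75
tool shift cm [ 0.0249  6.4833 13.582 ]
```

View pics/s2.png

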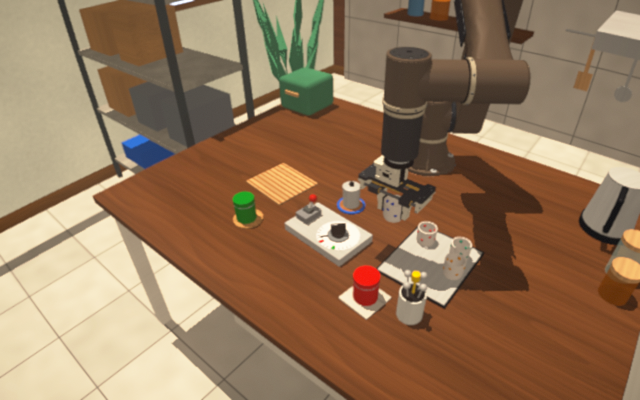

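The scene view shows the mat empty, the tin on the trivet at (350,195), three cups standing on the plate at (428,235) and (460,250-265), and the fourth in the gripper.

```bash
python3 -m crank '[{"dx":0,"dy":4,"dz":0,"wx":0,"wy":0,"wz":0},{"dx":0,"dy":6.4,"dz":2,"wx":0,"wy":0,"wz":0},{"dx":0,"dy":6.4,"dz":4.5,"wx":0,"wy":0,"wz":0},{"dx":0,"dy":6.4,"dz":7,"wx":0,"wy":0,"wz":0},{"dx":0,"dy":6.4,"dz":9.5,"wx":0,"wy":0,"wz":0},{"dx":0,"dy":6.4,"dz":11.5,"wx":0,"wy":0,"wz":0},{"dx":0,"dy":6.4,"dz":12.5,"wx":0,"wy":0,"wz":0},{"dx":0,"dy":6.4,"dz":13.1,"wx":0,"wy":0,"wz":0},{"dx":0,"dy":6.4,"dz":13.35,"wx":0,"wy":0,"wz":0},{"dx":0,"dy":6.4,"dz":13.35,"wx":0,"wy":0,"wz":0}]'
python3 -m crank '[{"dx":0,"dy":0,"dz":0,"wx":0,"wy":0,"wz":0},{"dx":0,"dy":0,"dz":0,"wx":0,"wy":0,"wz":0},{"dx":0,"dy":0,"dz":0,"wx":0,"wy":0,"wz":0},{"dx":0,"dy":0,"dz":0,"wx":0,"wy":0,"wz":0},{"dx":0,"dy":0,"dz":-2,"wx":0,"wy":0,"wz":0},{"dx":0,"dy":0,"dz":-5,"wx":0,"wy":0,"wz":0},{"dx":0,"dy":0,"dz":-10,"wx":0,"wy":0,"wz":0},{"dx":0,"dy":-2,"dz":-14,"wx":0,"wy":0,"wz":0},{"dx":0,"dy":-8,"dz":-16,"wx":0,"wy":0,"wz":0},{"dx":0,"dy":-14,"dz":-16,"wx":0,"wy":0,"wz":0}]' 8.7; python3 -c "
from h import *
s=st()
for c in ('top','scene','wrist'):
    f=save(c,c+'3.png');marks(c,['cup1'],5);marks(c,['dial_axis','needle_tip','mark_green','mark_red','console','toggle_tip'])
import json
# plate corners from top mask
arm.grab_frame('top');m=arm.masks_of('top','plate')[0]['pixels'].astype(np.uint8)
c=arm.calibration('top');K=np.array([[c['fx'],0,c['cx']],[0,c['fy'],c['cy']],[0,0,1]]);T=np.array(c['world_from_camera'])
cn=max(cv2.findContours(m,0,1)[0],key=cv2.contourArea)
u=cv2.undistortPoints(cn.astype(float),K,np.array(c['dist_coeffs'])).reshape(-1,2)
d=np.c_[u,np.ones(len(u))]@T[:3,:3].T; w=T[:3,3]+d*((.008-T[2,3])/d[:,2])[:,None]
print(cv2.minAreaRect(w[:,:2].astype(np.float32)), cv2.boxPoints(cv2.minAreaRect(w[:,:2].astype(np.float32))))
"
```

```text
t: 43.75
eef_pos: [0.5512, 0.2394, 0.0453]
ee_rot: [3.141, 0.001, -3.141]
force: [-0.2, -0.1, -0.2]
width: 0.0569
gripper_force: 20.0
t: 45.0
eef_pos: [0.5518, 0.0987, 0.2071]
ee_rot: [3.14, 0.004, -3.139]
force: [0.7, -0.5, -0.4]
width: 0.0868
gripper_force: 0.0
t 45.0 pos [0.5518 0.0987 0.2071] rot [ 3.14    0.0036 -3.1391] w 0.0868 F [ 0.6997 -0.4702 -0.4229] gf 0.0 q [ 0.5265  0.1981 -0.3023  0.0005 -1.0665 -2.095 ]
top cup1 mark_of [0.4384 0.2389 0.0061] 0.9
top cup1 mark_of [0.4391 0.3498 0.0077] 0.7
top cup1 mark_of [0.6023 0.0219 0.066 ] 0.63
top dial_axis mark_of [0.6007 0.023  0.0627] 0.75
top needle_tip mark_of [ 0.6473 -0.0126  0.0353] 0.72
top mark_green mark_of [0.6562 0.0473 0.0351] 0.69
top mark_red mark_of [0.6541 0.0082 0.033 ] 0.85
top console mark_of [ 0.5954 -0.0194  0.0041] 0.7
top toggle_tip mark_of [ 0.5712 -0.1017  0.0905] 0.57
scene cup1 mark_of [0.4402 0.242  0.0089] 0.83
scene cup1 mark_of [0.5514 0.2396 0.0082] 0.56
scene cup1 mark_of [0.4411 0.3547 0.0089] 0.55
scene cup1 mark_of [ 0.6954 -0.2787 -0.005 ] 0.36
scene dial_axis mark_of [0.5997 0.0222 0.063
[... 256 characters left out ...]
0.1013  0.0901] 0.46
wrist cup1 mark_of [0.4343 0.2322 0.0069] 0.93
wrist cup1 mark_of [0.4399 0.3468 0.0076] 0.89
wrist cup1 mark_of [0.5484 0.2373 0.0071] 0.79
wrist cup1 mark_of [0.5078 0.3689 0.0022] 0.75
wrist cup1 mark_of [ 0.5018  0.292  -0.0052] 0.28
wrist dial_axis mark_of [0.5986 0.0265 0.0598] 0.6
wrist mark_green mark_of [0.6529 0.0481 0.0308] 0.88
wrist mark_red mark_of [0.4339 0.2368 0.0054] 0.38
wrist console mark_of [ 0.5975 -0.0144  0.0008] 0.78
wrist toggle_tip mark_of [ 0.5637 -0.0997  0.0917] 0.78
((0.43321678042411804, 0.29367512464523315), (0.12806616723537445, 0.22587433457374573), 1.8739502429962158) [[0.3655 0.4045]
 [0.3729 0.1787]
 [0.5009 0.1829]
 [0.4935 0.4086]]
```

View pics/wrist3.png

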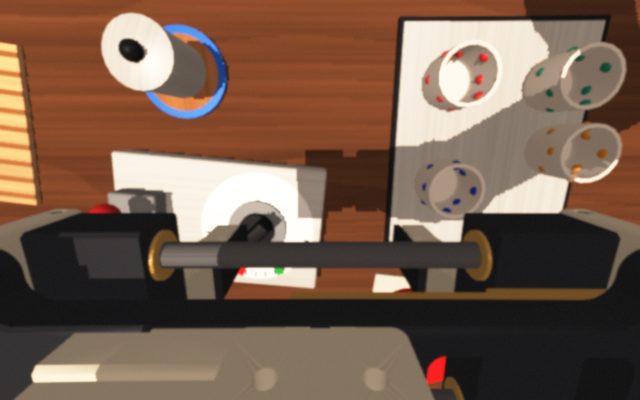

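The wrist view shows all four cups (red, teal, blue and amber dots) upright on the plate and the tin on the blue trivet. The amber cup at (575,150) was knocked but is still on the plate. Next is the console geometry for the dial.

```bash
cat >> h.py <<'E'
def px2w(cam,p,z):
    c=arm.calibration(cam);K=np.array([[c['fx'],0,c['cx']],[0,c['fy'],c['cy']],[0,0,1]]);T=np.array(c['world_from_camera'])
    u=cv2.undistortPoints(np.asarray(p,float).reshape(-1,1,2),K,np.array(c['dist_coeffs'])).reshape(-1,2)
    d=np.c_[u,np.ones(len(u))]@T[:3,:3].T
    return T[:3,3]+d*((z-T[2,3])/d[:,2])[:,None]
def w2px(cam,P):
    c=arm.calibration(cam);K=np.array([[c['fx'],0,c['cx']],[0,c['fy'],c['cy']],[0,0,1]]);T=np.linalg.inv(np.array(c['world_from_camera']))
    return cv2.projectPoints(np.asarray(P,float).reshape(-1,3),cv2.Rodrigues(T[:3,:3])[0],T[:3,3],K,np.array(c['dist_coeffs']))[0].reshape(-1,2)
E
python3 -c "
from h import *
f=arm.grab_frame('top')
m=arm.masks_of('top','console')[0]['pixels'].astype(np.uint8)
cn=max(cv2.findContours(m,0,1)[0],key=cv2.contourArea)
w=px2w('top',cn,.03)[:,:2].astype(np.float32)
print('console rect',cv2.minAreaRect(w),cv2.boxPoints(cv2.minAreaRect(w)))
h=cv2.cvtColor(f,cv2.COLOR_RGB2HSV).astype(int)
roi=np.zeros(h.shape[:2],bool);roi[174:240,268:366]=1
R_=f[...,0].astype(int);G=f[...,1].astype(int);B=f[...,2].astype(int)
for n,k in (('green',G-np.maximum(R_,B)),('red',R_-np.maximum(G,B))):
    mm=(k>25)&roi; n_,l,s_,ce=cv2.connectedComponentsWithStats(mm.astype(np.uint8))
    for i in range(1,n_):
        ww=np.where(l==i,k,0); ys,xs=np.nonzero(ww);wt=ww[ys,xs]; p=[(xs*wt).sum()/wt.sum(),(ys*wt).sum()/wt.sum()]
        print(n,p,s_[i,4],px2w('top',p,.031))
cv2.imwrite('pics/c3.png',cv2.resize(f[170:245,262:372,::-1],None,fx=7,fy=7,interpolation=cv2.INTER_CUBIC))
"
```

```text
console rect ((0.4295249283313751, -0.05335240811109543), (0.08510196954011917, 0.09357579797506332), 1.34604811668396) [[ 0.3859 -0.0076]
 [ 0.3881 -0.1011]
 [ 0.4732 -0.0991]
 [ 0.471  -0.0056]]
green [np.float64(291.5213068181818), np.float64(183.9268465909091)] 18 [[0.6533 0.0496 0.031 ]]
red [np.float64(270.63420572124164), np.float64(182.10813552444714)] 120 [[0.6569 0.1065 0.031 ]]
red [np.float64(334.7507044440993), np.float64(207.47862261764772)] 1082 [[ 0.5921 -0.069   0.031 ]]
red [np.float64(308.0943025540275), np.float64(184.09941060903734)] 24 [[0.6539 0.0047 0.031 ]]
red [np.float64(347.978046452434), np.float64(215.36610457100434)] 87 [[ 0.5716 -0.1052  0.031 ]]
```

View pics/c3.png

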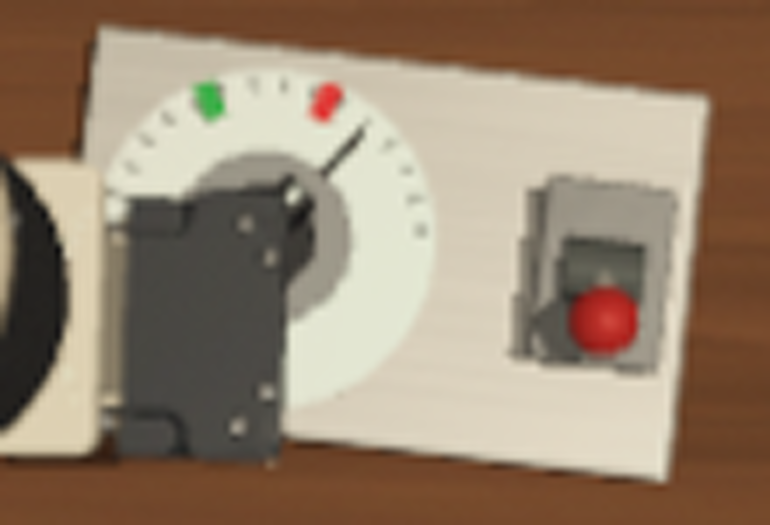

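```bash
python3 -c "
from h import *
o=lambda x,y:[262+(x+.5)/7-.5,170+(y+.5)/7-.5]
c=px2w('top',[o(100,25),o(708,97),o(668,478)],.03)[:,:2];print(c)
d=c[0]-c[1];print('yaw',np.arctan2(-d[0],d[1]),np.linalg.norm(d)); e=c[1]-c[2];print('yaw',np.arctan2(e[1],e[0]),np.linalg.norm(e))
ctr=(c[0]+c[2])/2;print('ctr',ctr)
print('disc',px2w('top',[o(270,240)],.031),'tip',px2w('top',[o(363,127)],.033))
for y in(-.07,-.085,-.1):
  Rm=np.array([[np.cos(y),-np.sin(y)],[np.sin(y),np.cos(y)]]);print(y,'axis',ctr+Rm@[0,.045],'tog',ctr+Rm@[0,-.085])
"
```

```text
[[ 0.682   0.0934]
 [ 0.6598 -0.1437]
 [ 0.5117 -0.1307]]
yaw -0.09367133873067947 0.23816935917081436
yaw -0.08767259043797412 0.1486148753472916
ctr [ 0.5969 -0.0187]
disc [[0.5996 0.0246 0.031 ]] tip [[ 0.6441 -0.0101  0.033 ]]
-0.07 axis [0.6    0.0262] tog [ 0.5909 -0.1035]
-0.085 axis [0.6007 0.0262] tog [ 0.5897 -0.1034]
-0.1 axis [0.6014 0.0261] tog [ 0.5884 -0.1033]
```

```bash
python3 -m crank '[{"dx":-0.8,"dy":-1,"dz":1,"wx":0,"wy":0,"wz":6},{"dx":-1.6,"dy":-2.5,"dz":2,"wx":0,"wy":0,"wz":13},{"dx":-2.4,"dy":-4,"dz":4,"wx":0,"wy":0,"wz":20},{"dx":-3.2,"dy":-5.5,"dz":5,"wx":0,"wy":0,"wz":27},{"dx":-4,"dy":-6.8,"dz":6,"wx":0,"wy":0,"wz":34},{"dx":-4.9,"dy":-7.3,"dz":7,"wx":0,"wy":0,"wz":38.7},{"dx":-4.9,"dy":-7.3,"dz":7,"wx":0,"wy":0,"wz":38.7},{"dx":-4.9,"dy":-7.3,"dz":7,"wx":0,"wy":0,"wz":38.7},{"dx":-4.9,"dy":-7.3,"dz":7,"wx":0,"wy":0,"wz":38.7},{"dx":-4.9,"dy":-7.3,"dz":7,"wx":0,"wy":0,"wz":38.7}]' 5 20; python3 -c "
from h import *
st();togo([.6003,.025,.064])
for c in ('wrist','scene'): arm.grab_frame(c);marks(c,['dial_axis','needle_tip'])
save('wrist','w4.png')
"
```

```text
t: 47.65
eef_pos: [0.6001, 0.0266, 0.1354]
ee_rot: [3.141, 0.0, 2.468]
force: [0.1, 0.3, 0.3]
width: 0.0501
gripper_force: 0.0
t 47.65 pos [0.6001 0.0266 0.1354] rot [3.1409 0.0004 2.4678] w 0.0501 F [0.1389 0.335  0.3462] gf 0.0 q [ 0.3694  0.3294 -0.3015  0.     -0.9391 -2.614 ]
tool shift cm [-0.1156 -0.1211  7.1371]
wrist dial_axis mark_of [0.5977 0.0272 0.0599] 0.8
scene dial_axis mark_of [0.6017 0.0244 0.0603] 0.89
```

View pics/w4.png

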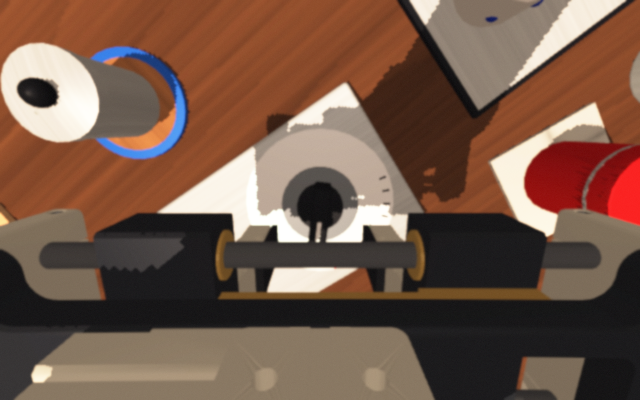

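The bar at (319,215) is in line with the tool, midway between the fingers. I'll go down and close.

```bash
python3 -m crank '[{"dx":-0.05,"dy":-0.05,"dz":1.5,"wx":0,"wy":0,"wz":0},{"dx":-0.1,"dy":-0.1,"dz":3,"wx":0,"wy":0,"wz":0},{"dx":-0.1,"dy":-0.1,"dz":4.5,"wx":0,"wy":0,"wz":0},{"dx":-0.1,"dy":-0.1,"dz":6,"wx":0,"wy":0,"wz":0},{"dx":-0.1,"dy":-0.1,"dz":6.7,"wx":0,"wy":0,"wz":0},{"dx":-0.1,"dy":-0.1,"dz":7,"wx":0,"wy":0,"wz":0},{"dx":-0.1,"dy":-0.1,"dz":7.05,"wx":0,"wy":0,"wz":0},{"dx":-0.1,"dy":-0.1,"dz":7.05,"wx":0,"wy":0,"wz":0},{"dx":-0.1,"dy":-0.1,"dz":7.05,"wx":0,"wy":0,"wz":0},{"dx":-0.1,"dy":-0.1,"dz":7.05,"wx":0,"wy":0,"wz":0}]'
python3 -m crank '[{"dx":0,"dy":0,"dz":0,"wx":0,"wy":0,"wz":0},{"dx":0,"dy":0,"dz":0,"wx":0,"wy":0,"wz":0},{"dx":0,"dy":0,"dz":0,"wx":0,"wy":0,"wz":0},{"dx":0,"dy":0,"dz":0,"wx":0,"wy":0,"wz":0},{"dx":0,"dy":0,"dz":0,"wx":0,"wy":0,"wz":0},{"dx":0,"dy":0,"dz":0,"wx":0,"wy":0,"wz":0},{"dx":0,"dy":0,"dz":0,"wx":0,"wy":0,"wz":0},{"dx":0,"dy":0,"dz":0,"wx":0,"wy":0,"wz":0},{"dx":0,"dy":0,"dz":0,"wx":0,"wy":0,"wz":0},{"dx":0,"dy":0,"dz":0,"wx":0,"wy":0,"wz":0}]' 0.5 15; python3 -c "
from h import *
s=st();print(s['moment'])"
```

```text
t: 49.25
eef_pos: [0.6004, 0.0249, 0.0646]
ee_rot: [3.141, 0.0, 2.467]
force: [-1.1, -0.4, -0.2]
width: 0.0498
gripper_force: 0.0
t: 50.5
eef_pos: [0.6006, 0.0256, 0.0644]
ee_rot: [3.14, 0.0, 2.467]
force: [0.5, 5.2, -0.5]
width: 0.0137
gripper_force: 15.0
t 50.5 pos [0.6006 0.0256 0.0644] rot [3.1404 0.0002 2.4671] w 0.0137 F [ 0.4895  5.2251 -0.5001] gf 14.976087212562561 q [ 0.3671  0.4111 -0.3704 -0.0006 -0.7882 -2.612 ]
[ 1.8831 -0.2173 -0.0167]
```

```bash
python3 -m crank '[{"dx":0.06,"dy":0.08,"dz":0,"wx":0,"wy":0,"wz":-4},{"dx":0.06,"dy":0.08,"dz":0,"wx":0,"wy":0,"wz":-9},{"dx":0.06,"dy":0.08,"dz":0,"wx":0,"wy":0,"wz":-14},{"dx":0.06,"dy":0.08,"dz":0,"wx":0,"wy":0,"wz":-19},{"dx":0.06,"dy":0.08,"dz":0,"wx":0,"wy":0,"wz":-24},{"dx":0.06,"dy":0.08,"dz":0,"wx":0,"wy":0,"wz":-29},{"dx":0.06,"dy":0.08,"dz":0,"wx":0,"wy":0,"wz":-34},{"dx":0.06,"dy":0.08,"dz":0,"wx":0,"wy":0,"wz":-39},{"dx":0.06,"dy":0.08,"dz":0,"wx":0,"wy":0,"wz":-44},{"dx":0.06,"dy":0.08,"dz":0,"wx":0,"wy":0,"wz":-45}]'
python3 -m crank '[{"dx":0,"dy":0,"dz":0,"wx":0,"wy":0,"wz":-5},{"dx":0,"dy":0,"dz":0,"wx":0,"wy":0,"wz":-10},{"dx":0,"dy":0,"dz":0,"wx":0,"wy":0,"wz":-15},{"dx":0,"dy":0,"dz":0,"wx":0,"wy":0,"wz":-20},{"dx":0,"dy":0,"dz":0,"wx":0,"wy":0,"wz":-26},{"dx":0,"dy":0,"dz":0,"wx":0,"wy":0,"wz":-32},{"dx":0,"dy":0,"dz":0,"wx":0,"wy":0,"wz":-38},{"dx":0,"dy":0,"dz":0,"wx":0,"wy":0,"wz":-43},{"dx":0,"dy":0,"dz":0,"wx":0,"wy":0,"wz":-46},{"dx":0,"dy":0,"dz":0,"wx":0,"wy":0,"wz":-46}]'; python3 -c "
from h import *
s=st();print(s['moment'])
for c in ('scene','top'):
    f=save(c,c+'5.png');marks(c,['needle_tip','mark_green','dial_axis'])
"
```

```text
t: 51.75
eef_pos: [0.6005, 0.0255, 0.0644]
ee_rot: [-3.141, 0.0, -3.031]
force: [2.2, -1.2, -1.9]
width: 0.0139
gripper_force: 15.0
t: 53.0
eef_pos: [0.6006, 0.0253, 0.0644]
ee_rot: [-3.141, -0.0, -2.23]
force: [3.3, -5.1, -2.1]
width: 0.0138
gripper_force: 15.0
t 53.0 pos [0.6006 0.0253 0.0644] rot [-3.1409 -0.0003 -2.2296] w 0.0138 F [ 3.3112 -5.0707 -2.132 ] gf 14.981276392936707 q [ 0.3673  0.4114 -0.3707  0.0011 -0.7886 -1.0269]
[-1.5163 -1.3806  0.0088]
scene needle_tip mark_of [0.6412 0.0652 0.0347] 0.69
scene mark_green mark_of [0.6497 0.0497 0.0304] 0.74
scene dial_axis mark_of [0.6014 0.0251 0.0589] 0.93
top needle_tip mark_of [ 0.7022 -0.2829  0.0079] 0.51
top mark_green mark_of [ 0.702  -0.2843  0.0068] 0.61
top dial_axis mark_of [0.6006 0.0203 0.0644] 0.68
```

```bash
python3 -m crank '[{"dx":0,"dy":0,"dz":0,"wx":0,"wy":0,"wz":3},{"dx":0,"dy":0,"dz":0,"wx":0,"wy":0,"wz":7},{"dx":0,"dy":0,"dz":0,"wx":0,"wy":0,"wz":11},{"dx":0,"dy":0,"dz":0,"wx":0,"wy":0,"wz":15},{"dx":0,"dy":0,"dz":0,"wx":0,"wy":0,"wz":19},{"dx":0,"dy":0,"dz":0,"wx":0,"wy":0,"wz":23},{"dx":0,"dy":0,"dz":0,"wx":0,"wy":0,"wz":26},{"dx":0,"dy":0,"dz":0,"wx":0,"wy":0,"wz":29},{"dx":0,"dy":0,"dz":0,"wx":0,"wy":0,"wz":31.5},{"dx":0,"dy":0,"dz":0,"wx":0,"wy":0,"wz":31.5}]'; python3 -c "
from h import *
s=st();print(s['moment'])
f=save('scene','s6.png');marks('scene',['needle_tip','mark_green','dial_axis'])
p=w2px('scene',[.6,.0255,.03])[0].astype(int);print(p)
g=f[p[1]-35:p[1]+35,p[0]-45:p[0]+45,::-1]; cv2.imwrite('pics/s6c.png',cv2.resize(g,None,fx=8,fy=8,interpolation=cv2.INTER_CUBIC))
"
```

```text
t: 54.65
eef_pos: [0.6006, 0.0255, 0.0644]
ee_rot: [-3.141, 0.0, -2.779]
force: [4.7, -3.5, -1.3]
width: 0.0136
gripper_force: 15.0
t 54.65 pos [0.6006 0.0255 0.0644] rot [-3.1411  0.0002 -2.7793] w 0.0136 F [ 4.7463 -3.4667 -1.3173] gf 14.984469562768936 q [ 0.3676  0.4113 -0.3707  0.0008 -0.7887 -1.5766]
[-1.5302 -1.4374 -0.0239]
scene needle_tip mark_of [0.6531 0.047  0.0342] 0.83
scene mark_green mark_of [0.6497 0.0527 0.0289] 0.64
scene dial_axis mark_of [0.6015 0.0254 0.0615] 0.68
[338 234]
```

View pics/s6c.png

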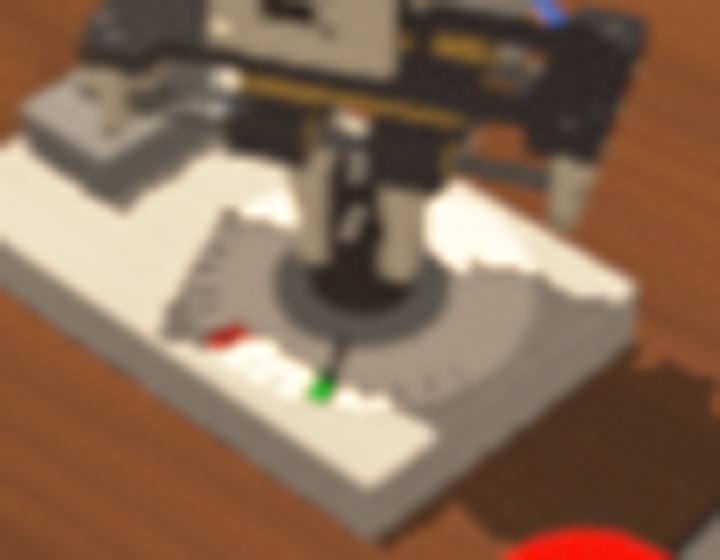

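The needle now points at the green mark's near side: the tip is at (330,378) and the mark at (321,389) in the crop. It needs a little more clockwise turn.

```bash
python3 -m crank '[{"dx":0,"dy":0,"dz":0,"wx":0,"wy":0,"wz":0.5},{"dx":0,"dy":0,"dz":0,"wx":0,"wy":0,"wz":1},{"dx":0,"dy":0,"dz":0,"wx":0,"wy":0,"wz":1.5},{"dx":0,"dy":0,"dz":0,"wx":0,"wy":0,"wz":2},{"dx":0,"dy":0,"dz":0,"wx":0,"wy":0,"wz":2.5},{"dx":0,"dy":0,"dz":0,"wx":0,"wy":0,"wz":2.5},{"dx":0,"dy":0,"dz":0,"wx":0,"wy":0,"wz":2.5},{"dx":0,"dy":0,"dz":0,"wx":0,"wy":0,"wz":2.5},{"dx":0,"dy":0,"dz":0,"wx":0,"wy":0,"wz":2.5},{"dx":0,"dy":0,"dz":0,"wx":0,"wy":0,"wz":2.5}]'
python3 -m crank '[{"dx":0,"dy":0,"dz":0,"wx":0,"wy":0,"wz":0},{"dx":0,"dy":0,"dz":0,"wx":0,"wy":0,"wz":0},{"dx":0,"dy":0,"dz":0,"wx":0,"wy":0,"wz":0},{"dx":0,"dy":0,"dz":0,"wx":0,"wy":0,"wz":0},{"dx":0,"dy":0,"dz":-2,"wx":0,"wy":0,"wz":0},{"dx":0,"dy":0,"dz":-5,"wx":0,"wy":0,"wz":0},{"dx":0,"dy":0,"dz":-9,"wx":0,"wy":0,"wz":0},{"dx":6,"dy":0,"dz":-13,"wx":0,"wy":0,"wz":0},{"dx":12,"dy":0,"dz":-13,"wx":0,"wy":0,"wz":0},{"dx":17,"dy":0,"dz":-13,"wx":0,"wy":0,"wz":0}]' 5; python3 -c "
from h import *
s=st()
a=save('top','t7.png');marks('top',['needle_tip','mark_green'])
b=save('scene','s7.png');marks('scene',['needle_tip','mark_green','mark_red'])
ca=cv2.resize(a[172:240,266:336,::-1],None,fx=8,fy=8,interpolation=cv2.INTER_CUBIC)
cv2.imwrite('pics/c7.png',ca)
"
```

```text
t: 56.1
eef_pos: [0.6005, 0.0255, 0.0644]
ee_rot: [-3.141, 0.0, -2.822]
force: [3.5, -3.7, -2.4]
width: 0.0138
gripper_force: 15.0
t: 57.35
eef_pos: [0.4372, -0.0281, 0.1948]
ee_rot: [3.141, 0.001, -2.822]
force: [0.5, -1.1, 0.4]
width: 0.0498
gripper_force: 0.0
t 57.35 pos [ 0.4372 -0.0281  0.1948] rot [ 3.1414  0.0012 -2.8216] w 0.0498 F [ 0.4927 -1.0607  0.3637] gf 0.0 q [ 0.3888  0.0012 -0.5589 -0.0001 -1.0094 -1.6396]
top needle_tip mark_of [0.6552 0.0473 0.0363] 0.97
top mark_green mark_of [0.6535 0.0494 0.0322] 0.93
scene needle_tip mark_of [0.6505 0.0472 0.0364] 0.68
scene mark_green mark_of [0.6496 0.0496 0.0305] 0.7
scene mark_red mark_of [0.6532 0.005  0.0335] 0.68
```

View pics/c7.png

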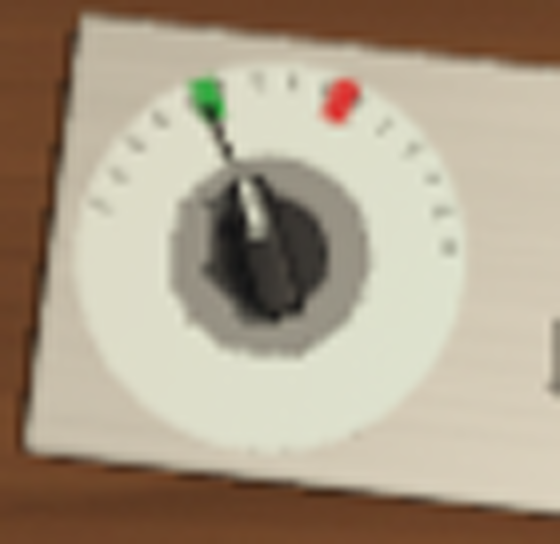

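The needle lies on the green mark at (208,100)–(230,158). The knob's white line is turned clockwise of it, so the play is taken up. Next is the toggle, with the fingers closed.

```bash
python3 -m crank '[{"dx":-1,"dy":-1.5,"dz":0,"wx":0,"wy":0,"wz":4},{"dx":-2,"dy":-3,"dz":0,"wx":0,"wy":0,"wz":8},{"dx":-3,"dy":-5,"dz":0,"wx":0,"wy":0,"wz":12},{"dx":-4,"dy":-7,"dz":0,"wx":0,"wy":0,"wz":16},{"dx":-5,"dy":-8.5,"dz":0,"wx":0,"wy":0,"wz":20},{"dx":-6.1,"dy":-9.4,"dz":1,"wx":0,"wy":0,"wz":23.5},{"dx":-6.1,"dy":-9.4,"dz":3,"wx":0,"wy":0,"wz":23.5},{"dx":-6.1,"dy":-9.4,"dz":5,"wx":0,"wy":0,"wz":23.5},{"dx":-6.1,"dy":-9.4,"dz":5.5,"wx":0,"wy":0,"wz":23.5},{"dx":-6.1,"dy":-9.4,"dz":5.5,"wx":0,"wy":0,"wz":23.5}]' 0 10; python3 -c "
from h import *
s=st();arm.grab_frame('top');marks('top',['toggle_tip','cup1'],4);marks('top',['sugar']);arm.grab_frame('scene');marks('scene',['toggle_tip','sugar']);marks('scene',['cup1'],4)
togo([.528,-.098,.088]);togo([.57,-.1015,.088])"
```

```text
t: 58.95
eef_pos: [0.5268, -0.0979, 0.1391]
ee_rot: [-3.141, -0.001, 3.051]
force: [-0.8, -0.4, 0.4]
width: 0.0005
gripper_force: 0.0
t 58.95 pos [ 0.5268 -0.0979  0.1391] rot [-3.1411 -0.001   3.051 ] w 0.0005 F [-0.7624 -0.423   0.4143] gf 0.0 q [ 0.1826  0.2283 -0.438   0.0003 -0.9056 -1.8442]
top cup1 mark_of [0.5091 0.3675 0.0084] 0.61
top cup1 mark_of [0.5499 0.2363 0.0067] 0.52
top sugar mark_of [ 0.4217 -0.0555  0.002 ] 0.64
scene toggle_tip mark_of [ 0.4779 -0.3356  0.0003] 0.68
scene sugar mark_of [ 0.4284 -0.056   0.0083] 0.73
scene cup1 mark_of [0.4393 0.242  0.0083] 0.95
scene cup1 mark_of [0.4423 0.3492 0.0104] 0.89
scene cup1 mark_of [0.5522 0.2391 0.0062] 0.68
scene cup1 mark_of [0.5051 0.3667 0.0099] 0.59
tool shift cm [-0.1433 -0.033   5.182 ]
tool shift cm [-4.3577 -0.004   5.1854]
```

```bash
python3 -m crank '[{"dx":0,"dy":0,"dz":1,"wx":0,"wy":0,"wz":0},{"dx":0,"dy":0,"dz":2,"wx":0,"wy":0,"wz":0},{"dx":0,"dy":0,"dz":3.2,"wx":0,"wy":0,"wz":0},{"dx":0,"dy":0,"dz":4.2,"wx":0,"wy":0,"wz":0},{"dx":0,"dy":0,"dz":5.1,"wx":0,"wy":0,"wz":0},{"dx":0,"dy":0,"dz":5.1,"wx":0,"wy":0,"wz":0},{"dx":-0.5,"dy":0,"dz":5.1,"wx":0,"wy":0,"wz":0},{"dx":-1,"dy":0,"dz":5.1,"wx":0,"wy":0,"wz":0},{"dx":-1.5,"dy":0,"dz":5.1,"wx":0,"wy":0,"wz":0},{"dx":-2,"dy":0,"dz":5.1,"wx":0,"wy":0,"wz":0}]'
python3 -m crank '[{"dx":-0.4,"dy":0,"dz":0,"wx":0,"wy":0,"wz":0},{"dx":-0.8,"dy":0,"dz":0,"wx":0,"wy":0,"wz":0},{"dx":-1.2,"dy":0,"dz":0,"wx":0,"wy":0,"wz":0},{"dx":-1.6,"dy":0,"dz":0,"wx":0,"wy":0,"wz":0},{"dx":-2,"dy":0,"dz":0,"wx":0,"wy":0,"wz":0},{"dx":-2.4,"dy":0,"dz":0,"wx":0,"wy":0,"wz":0},{"dx":-2.8,"dy":0,"dz":0,"wx":0,"wy":0,"wz":0},{"dx":-3.2,"dy":0,"dz":0,"wx":0,"wy":0,"wz":0},{"dx":-3.6,"dy":0,"dz":0,"wx":0,"wy":0,"wz":0},{"dx":-4,"dy":0,"dz":0,"wx":0,"wy":0,"wz":0}]'
```

```text
t: 60.6
eef_pos: [0.5463, -0.0995, 0.0884]
ee_rot: [-3.142, -0.001, 3.051]
force: [-4.0, -0.5, 2.6]
width: 0.0002
gripper_force: 2.3
t: 61.85
eef_pos: [0.5846, -0.1031, 0.0876]
ee_rot: [-3.141, -0.004, 3.051]
force: [-11.3, 1.4, 2.8]
width: 0.0002
gripper_force: 5.7
```

```bash
python3 -m crank '[{"dx":-0.1,"dy":0,"dz":0,"wx":0,"wy":0,"wz":0},{"dx":-0.2,"dy":0,"dz":0,"wx":0,"wy":0,"wz":0},{"dx":-0.3,"dy":0,"dz":0,"wx":0,"wy":0,"wz":0},{"dx":-0.4,"dy":0,"dz":0,"wx":0,"wy":0,"wz":0},{"dx":-0.4,"dy":0,"dz":0,"wx":0,"wy":0,"wz":0},{"dx":-0.5,"dy":0,"dz":0,"wx":0,"wy":0,"wz":0},{"dx":-0.5,"dy":0,"dz":0,"wx":0,"wy":0,"wz":0},{"dx":-0.5,"dy":0,"dz":0,"wx":0,"wy":0,"wz":0},{"dx":-0.5,"dy":0,"dz":0,"wx":0,"wy":0,"wz":0},{"dx":-0.5,"dy":0,"dz":0,"wx":0,"wy":0,"wz":0}]'
```

```text
t: 63.1
eef_pos: [0.5852, -0.1033, 0.0871]
ee_rot: [-3.141, -0.011, 3.05]
force: [-19.4, 6.4, 11.1]
width: 0.0007
gripper_force: 11.3
```

```bash
python3 -m crank '[{"dx":1,"dy":0,"dz":0,"wx":0,"wy":0,"wz":0},{"dx":3,"dy":0,"dz":0,"wx":0,"wy":0,"wz":0},{"dx":5,"dy":0,"dz":0,"wx":0,"wy":0,"wz":0},{"dx":7,"dy":0,"dz":-2,"wx":0,"wy":0,"wz":0},{"dx":9,"dy":0,"dz":-6,"wx":0,"wy":0,"wz":0},{"dx":11,"dy":0,"dz":-10,"wx":0,"wy":0,"wz":0},{"dx":13,"dy":0,"dz":-12,"wx":0,"wy":0,"wz":0},{"dx":15,"dy":0,"dz":-12,"wx":0,"wy":0,"wz":0},{"dx":15,"dy":-4,"dz":-12,"wx":0,"wy":0,"wz":0},{"dx":15,"dy":-8,"dz":-12,"wx":0,"wy":0,"wz":0}]'; python3 -c "
from h import *
s=st();a=save('top','t8.png')
for c in('top','scene'):
  arm.grab_frame(c);marks(c,['toggle_tip','needle_tip','mark_green','sugar','cup1'],1);marks(c,['cup1'],5)
cv2.imwrite('pics/c8.png',cv2.resize(a[165:300,155:375,::-1],None,fx=3.6,fy=3.6,interpolation=cv2.INTER_CUBIC))
"
```

```text
t: 64.35
eef_pos: [0.4343, -0.17, 0.208]
ee_rot: [3.141, 0.001, 3.053]
force: [0.5, 0.8, -0.1]
width: 0.0005
gripper_force: 0.0
t 64.35 pos [ 0.4343 -0.17    0.208 ] rot [3.1413 0.0011 3.0535] w 0.0005 F [ 0.5326  0.8482 -0.1415] gf 0.0 q [ 0.0507  0.0395 -0.4862 -0.0001 -1.044  -1.7096]
top toggle_tip mark_of [ 0.6116 -0.1009  0.0922] 0.45
top needle_tip mark_of [0.6515 0.0461 0.0418] 0.94
top mark_green mark_of [0.5997 0.0221 0.0644] 0.66
top sugar mark_of [0.436  0.3464 0.008 ] 0.4
top cup1 mark_of [0.5535 0.2379 0.0066] 0.93
top cup1 mark_of [0.5535 0.2379 0.0066] 0.93
top cup1 mark_of [0.5072 0.3664 0.0074] 0.75
top cup1 mark_of [0.4398 0.2379 0.0056] 0.59
top cup1 mark_of [0.4409 0.3519 0.0058] 0.58
scene toggle_tip mark_of [ 0.6097 -0.1076  0.0904] 0.62
scene needle_tip mark_of [0.6507 0.05   0.0364] 0.61
scene mark_green mark_of [0.6484 0.0493 0.0285] 0.69
scene sugar mark_of [ 0.4295 -0.056   0.0056] 0.85
scene cup1 mark_of [0.5057 0.3673 0.0117] 0.92
scene cup1 mark_of [0.5057 0.3673 0.0117] 0.92
scene cup1 mark_of [0.55   0.2388 0.0072] 0.89
scene cup1 mark_of [0.4425 0.3494 0.0085] 0.69
scene cup1 mark_of [0.4407 0.2427 0.0095] 0.62
```

View pics/c8.png

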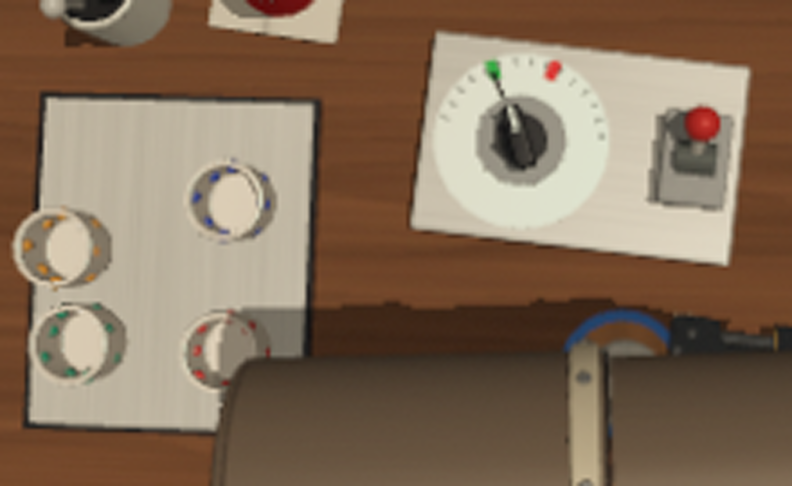

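```bash
python3 -c "
from h import *
o=lambda x,y:[155+(x+.5)/3.6-.5,165+(y+.5)/3.6-.5]
print(px2w('top',[o(44,95),o(26,427),o(36,250),o(320,100),o(304,350)],.008))
print('inner floor',px2w('top',[o(72,249)],.012),'rim',px2w('top',[o(62,247)],.064), 'blue floor',px2w('top',[o(234,203)],.012))
"
```

```text
[[0.6286 0.4014 0.008 ]
 [0.3725 0.4021 0.008 ]
 [0.5082 0.4007 0.008 ]
 [0.6297 0.184  0.008 ]
 [0.4382 0.1886 0.008 ]]
inner floor [[0.5098 0.3707 0.012 ]] rim [[0.5107 0.3582 0.064 ]] blue floor [[0.5485 0.2461 0.012 ]]
```

```bash
python3 -c "
from station import arm
print(arm.job_done())"
```

```text
the job is handed in; nothing more can be done
None
```

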